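Gauge the depth of a sensor base's blind bore and put the set gauge away in its foam

ROBOT

A 7-joint arm with a two-finger parallel gripper is mounted at the origin on the work surface. World frame = base frame: x ahead of the robot, y to its left, z up, the work surface at z = 0. Lengths are in m, angles in rad, forces in N, time in s.
With the tool pointing down it reaches from about 0.4 to 0.85 m from the base axis. Payload 4.5 kg.
Tool frame: the origin (TCP) lies at the very end of the fingers, on their centre line; the grasp point (between the pads) lies 19 mm behind it; z points along the fingers, x is the direction in which the jaws open and shut, and the axes are right-handed (so a half turn about z gives the same grasp; the last joint's range is limited). The gripper opens to 88 mm and grips with 3 to 60 N. Pads are 18 mm wide; open, the fingers measure 123 mm over their backs; the gripper's body (75 mm by 187 mm) begins 45 mm behind the grasp point.
Start: joints at [-1.099, 0.689, -0.195, 1.565, 0.157, 0.902, -0.215], TCP at [0.265, 0.566, 0.239] pointing down, gripper open.
Joint ranges: [-3.01, 3.01], [-0.46, 2.08], [-1.47, 1.51], [0.13, 2.56], [-1, 4.14], [0.04, 2.09], [-2.66, 2.66]. Speed limits (rad/s): [2.57, 2.57, 3.14, 3.14, 3.14, 3.14, 3.14].

INTERFACE

Orientations are given as a unit quaternion [x, y, z, w].
In Python, from plant import * gives the robot as it stands.
- The arm moves only by the tool apply_moves, never from a script. Its argument "series" is a list of rows, each an object of numbers: "x", "y", "z": the shift along the tool's x, y, z in units of 80 cm (1.0 is 80 cm); "wx", "wy", "wz": the turn, a rotation vector about the tool's x, y, z in units of pi rad (1.0 is pi rad); "fingers": the opening, from -1 (shut) to 1 (fully open), so that 0 is half open. In form: [{"x": .., "y": .., "z": .., "wx": .., "wy": .., "wz": .., "fingers": ..}, ...]. A call has 1 to 8 rows; each row shifts and turns the pose as measured when the row begins, along the tool's axes as they then stand; what a row does not reach is not made up. A row lasts 1/8 s, in which the tool goes at most 62.5 mm and 10.7 degrees, less where a joint would pass 70% of its speed; a pose out of reach is approached as far as the arm can. A call with a number of a shift or a turn outside -1 to 1 is refused whole. A call with a gripper value outside its range is refused whole. The fingers move at their own pace and stop on an object; "force" is the grip in N (left out, the last holds). Time passes only in rows, so rows that do not move let the fingers close. It gives the time, the measured TCP pose, the force and the opening at its end, in the units of the state.
- get_state(): the state, without advancing time (a new reading comes with each control period).
- snapshot(name): name is "scene" or "top" or "wrist"; returns (picture, depth): 420x560x3 uint8, red, green, blue; 420x560 float32, m along the optical axis (not along the pixel's ray), 0 where there is no reading.
- camera_model(name): a dict with "camera_matrix" (3x3 intrinsics, pixels), "world_from_camera" (4x4, takes a point from camera to world coordinates). Camera axes: x right, y up, looking along -z (the intrinsics and any distortion apply to the point x, -y, -z); pixel columns grow to the right and rows downward; lengths in m; the calibration is good to about 2 mm. A picture is of the moment at which its call begins: read the wrist's pose just before it. camera_model takes no time and is no camera call; for the wrist camera it gives the pose at the moment of the call.
- finish_job(): hands the job in, once; it reports no verdict.
The state is a dict: "clock": time; "q": joint angles; "qd": joint speeds; "joint_torque": joint torques, N m; "tool_pos": TCP position; "eef_rot": TCP orientation; "contact_force": force on the tool from outside, world axes, zero at the start; "moment": the same for the moment, N m; "opening": opening from 0.0 (shut) to 1.0 (fully open).
Only numpy, scipy, OpenCV 4.12 (cv2) and the standard library are available. Lean on these libraries where they do the work, as an engineer would, in place of code of your own. Each camera call takes 0.05 s, during which the arm holds its last target. There are 200 camera calls.

TASK

Check how deep the blind bore in the seismic sensor's base is: stand the depth gauge flat on the bare metal land over the bore, push its rod down until it bottoms out and hold it gently against the bottom for about a second. Then, without altering the rod's setting, press the gauge fully home in its own cut-out in the case's foam, so that the depth can be read there later, and let go. Leave the flask, mug, mouse and screwdriver where they are.

Things in the scene. Friction and masses are not known exactly. Their poses are not given: they have to be found in the camera images.
- gauge: Depth gauge, loose, upright on its steel base, 0.35 kg in all. Origin: underside of the base, on the rod's axis; z up. Base 100 mm long: heel 60 x 28 x 16 mm high (x -30 to +30) and narrow toe 40 x 18 x 10 mm high (x -70 to -30). Black barrel, 18 mm diameter, round the rod, top 50 mm above the underside. The red knob is on top of the rod, which slides through base and barrel.
- gauge_knob (a point): Centre of the red knob on the gauge's rod: block 24 mm (gauge x) x 18 mm (gauge y) x 20 mm high, on the rod's axis, its centre 130 mm above the rod's tip, so 130 mm minus the rod joint's value above the underside of the base. Axes as the gauge's.
- rod_tip (a point): Centre of the flat lower end of the gauge's steel rod (8 mm diameter).
- rod (a joint): How far the rod's tip stands out below the underside of the gauge's base, m: 0 flush, negative drawn up inside. Travel -0.012 to 0.062; starts at -0.012 to 0. A friction brake of about 6 N keeps the rod wherever it is put; the gauge weighs less, so it can be lifted and carried by the knob without the rod slipping.
- sensor: Base casting of a seismic sensor, cover off, fixed: 170 mm (x) x 130 mm (y), top face 64 mm above the desk. Origin under its centre. Along x down the middle of the top runs a bare land 40 mm wide between blue paint, with the blind bore at x +38. On top stand a black module (x -80 to -44, y +-42, 26 mm high) and an upright connector flange (x +76 to +84, y +-28, 30 mm high).
- land (a point): Middle of the bare land on the sensor's top face, at the sensor's x = y = 0; axes as the sensor's. Six brass standoffs, 8 mm diameter, 24 mm high, flank the land at x -22, +20, +60 and y +-25 mm. The gauge's base lies flat only along the land, between the standoffs, with its toe pointing to -x (to the black module).
- bore_mouth (a point): Centre of the mouth of the blind bore in the land of the sensor base, on the top face: 16 mm diameter, small chamfer. Axes as the sensor's, z up.
- bore_floor: Flat bottom of the blind bore; origin at the centre of its upper face, straight below the mouth. The depth differs from one casting to the next, 36 to 52 mm.
- case: Open black instrument case, fixed, 230 mm (x) x 160 mm (y) x 80 mm high, filled with dark foam whose top is 76 mm above the desk. Origin under its centre. A cut-out with a yellow floor is empty for the gauge; a straightedge, a block and a disc lie in the others, standing up to 8 mm above the foam.
- pocket (a point): Point on the floor of the gauge's foam cut-out where the rod's axis belongs, 16 mm below the foam's top. Axes as the case's. The cut-out has the base's outline with 1.5 mm to spare on every side (bevelled lip), toe towards -x: the gauge fits one way only, its x along this x. A square well 22 mm wide, 55 mm deep below the floor here takes the rod.
- flask: Bystander: green drinking flask with black cap, 66 mm diameter, 250 mm tall, loose. Origin at the centre of its underside.
- mug: Bystander: white mug, 78 mm diameter, 92 mm tall, handle at its +y, loose. Origin at the centre of its underside.
- mouse: Bystander: white computer mouse 104 x 58 x 33 mm, loose. Origin under its centre.
- driver: Bystander: yellow screwdriver 190 mm long lying along its x, loose.

How it is judged:
On the way, in this order (a step that is already met when the one before it is completed fails the run):
1. the gauge stands flat on the land of the sensor base with its rod over the bore (z of gauge in the frame of bore_mouth between -0.002 and 0.002 m and horizontal distance between gauge and bore_mouth below 0.004 m and angle between gauge's own z axis and vertical below 0.04 rad), for 0.2 s.
2. with the gauge still flat on the land, the rod is bottomed in the bore and held against the bottom (all of step 1 and z of rod_tip in the frame of bore_floor below 0.0015 m and contact force between gauge and bore_floor above 1 N), for 0.7 s.
At the end, for the whole second after the job is handed in: The gauge's base is fully home in its foam cut-out (underside within 3 mm of the cut-out's floor, rod axis within 4 mm of its place, upright, lying along the cut-out), released and at rest, with the rod still set to the bore's depth within 2 mm (z of gauge in the frame of pocket between -0.003 and 0.003 m and horizontal distance between gauge and pocket below 0.004 m and angle between gauge's own z axis and vertical below 0.06 rad and angle between the x axis of gauge and the x axis of pocket, either way round below 0.08 rad and linear speed of gauge below 0.02 m/s and ((z of bore_floor in the frame of bore_mouth between -0.0381 and -0.0359 m and value of joint rod between 0.034 and 0.04 m) or (z of bore_floor in the frame of bore_mouth between -0.0401 and -0.0379 m and value of joint rod between 0.036 and 0.042 m) or (z of bore_floor in the frame of bore_mouth between -0.0421 and -0.0399 m and value of joint rod between 0.038 and 0.044 m) or (z of bore_floor in the frame of bore_mouth between -0.0441 and -0.0419 m and value of joint rod between 0.04 and 0.046 m) or (z of bore_floor in the frame of bore_mouth between -0.0461 and -0.0439 m and value of joint rod between 0.042 and 0.048 m) or (z of bore_floor in the frame of bore_mouth between -0.0481 and -0.0459 m and value of joint rod between 0.044 and 0.05 m) or (z of bore_floor in the frame of bore_mouth between -0.0501 and -0.0479 m and value of joint rod between 0.046 and 0.052 m) or (z of bore_floor in the frame of bore_mouth between -0.0521 and -0.0499 m and value of joint rod between 0.048 and 0.054 m)) and contact force between gauge and the fingers below 0.1 N); the robot touches nothing.
It fails at once if the flask, mug, mouse or screwdriver is pushed more than 25 mm or tipped (distance of any of flask, mug, mouse, driver from where it was at the start of the episode above 0.025 m or angle between any of flask, mug, mouse's own z axis and vertical above 0.35 rad).
It fails at once if the rod is rammed against the bottom of the bore (over 45 N) (contact force between gauge and bore_floor above 45 N).
It fails at once if the gauge is tipped over (angle between gauge's own z axis and vertical above 0.6 rad).
It also fails if it takes over 69 s, if anything falls off the work surface, if the arm or the gripper's body presses on something with over 40 N, if the wrist force passes 120 N, or if a joint passes its speed limit or range.

## Working session

There is one attempt and no reset: what is moved stays moved. The work goes in short steps, Python scripts to look and compute and a tool call to move; the robot and the scene stay as the last step left them, time stands still between calls to the robot, and variables do not carry over. Pictures are saved under pics/ and viewed, about 8 in all and at most 12, crops included, and the job is handed in when it is done.

Besides the shell and the picture viewer there is one more tool, called as name(argument=value, ...), one argument or row to a line, values as JSON. apply_moves: Moves the arm, as the interface text tells. Its arguments: {"type":"object","properties":{"series":{"type":"array","items":{"type":"object","properties":{"x":{"type":"number"},"y":{"type":"number"},"z":{"type":"number"},"wx":{"type":"number"},"wy":{"type":"number"},"wz":{"type":"number"},"fingers":{"type":"number"}}}},"force":{"type":"number"}},"required":["series"]}

```bash
ls; mkdir -p pics; cat > h.py <<'E'
from plant import *
import numpy as np, cv2
from scipy.spatial.transform import Rotation as R
def snap(n,f):
    c=camera_model(n); p,d=snapshot(n); cv2.imwrite(f'pics/{f}.png',p[:,:,::-1]); np.savez(f'pics/{f}.npz',p=p,d=d,K=c['camera_matrix'],T=c['world_from_camera']); return p,d,c
def load(f):
    z=np.load(f'pics/{f}.npz'); return z['p'],z['d'],z['K'],z['T']
def cloud(f):
    p,d,K,T=load(f); v,u=np.mgrid[:d.shape[0],:d.shape[1]]
    X=np.stack([(u-K[0,2])/K[0,0]*d,-(v-K[1,2])/K[1,1]*d,-d],-1)
    return p,d,X@T[:3,:3].T+T[:3,3]
def ray(f,uv,z):
    p,d,K,T=load(f); uv=np.atleast_2d(uv).astype(float)
    r=np.stack([(uv[:,0]-K[0,2])/K[0,0],-(uv[:,1]-K[1,2])/K[1,1],-np.ones(len(uv))],-1)@T[:3,:3].T
    return T[:3,3]+r*((z-T[2,3])/r[:,2])[:,None]
E
python3 - <<'E'
from h import *
for n in('top','scene'):
    p,d,c=snap(n,n+'0'); print(n,c)
s=get_state();print(s)
E
```

```text
pics
top {'camera_matrix': array([[484.40182214,   0.        , 283.03823757],
       [  0.        , 484.40182214, 216.36092141],
       [  0.        ,   0.        ,   1.        ]]), 'world_from_camera': array([[ 0.02198855,  0.99354635, -0.11127517,  0.45104706],
       [-0.99965309,  0.02023554, -0.01685891, -0.01495759],
       [-0.01449839,  0.11160727,  0.99364662,  1.18557253],
       [ 0.        ,  0.        ,  0.        ,  1.        ]])}
scene {'camera_matrix': array([[402.03433826,   0.        , 281.32553356],
       [  0.        , 402.03433826, 208.36118595],
       [  0.        ,   0.        ,   1.        ]]), 'world_from_camera': array([[-0.75423555, -0.4115033 ,  0.51165786,  0.98191892],
       [ 0.65647874, -0.45738365,  0.5998632 ,  0.50272672],
       [-0.01282174,  0.78833066,  0.61511818,  0.61521002],
       [ 0.        ,  0.        ,  0.        ,  1.        ]])}
{'clock': 0.1, 'q': array([-1.09919913,  0.68989817, -0.19454188,  1.56619194,  0.15729999,
        0.90248444, -0.21510427]), 'qd': array([-0.00049454, -0.00272888, -0.00201349, -0.00253682, -0.00014074,
       -0.00175024,  0.00098774]), 'joint_torque': array([-2.15264234e-03, -5.28503573e+01, -1.27137680e+00, -1.53835845e+01,
       -5.26313321e-02,  2.02617819e-03,  3.87823832e-05]), 'tool_pos': array([0.26476396, 0.56555416, 0.2380048 ]), 'eef_rot': array([ 8.43762233e-01,  5.36716556e-01, -6.43221626e-04,  4.67452098e-04]), 'contact_force': array([-0.15761434,  0.15525985,  0.18846862]), 'moment': array([-0.0188505 ,  0.01246072, -0.03344678]), 'opening': 1.0026323315368986}
```

View pics/top0.png

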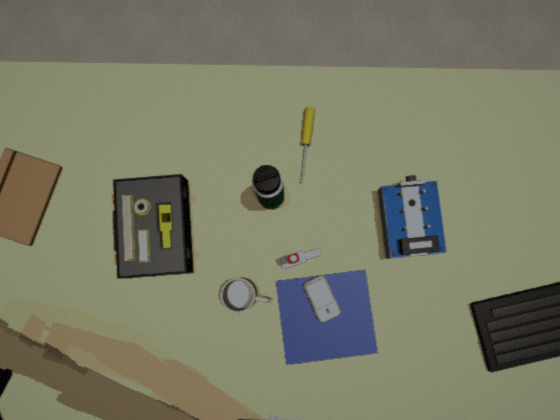

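View pics/scene0.png

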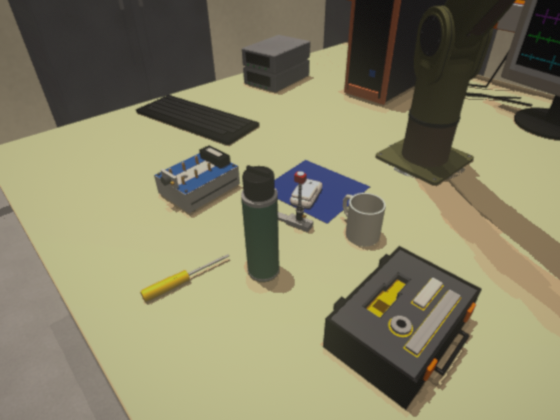

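The top view shows the gauge at (293,258) with its toe to the right. The sensor is at (412,220) with its module below and the bore near (412,202). The yellow cut-out is at (165,225) with its toe down, the flask at (268,187), the mug at (238,295) and the mouse at (322,298). Next I measure these.

```bash
cat > m.py <<'E'
from h import *
f='top0'; p,d,W=cloud(f); hsv=cv2.cvtColor(p,cv2.COLOR_RGB2HSV).astype(int); H,S,V=hsv[...,0],hsv[...,1],hsv[...,2]
v,u=np.mgrid[:420,:560]
def comp(m,box):
    b=(u>=box[0])&(u<box[2])&(v>=box[1])&(v<box[3]); return m&b
def rep(n,m,z):
    uv=np.stack([u[m],v[m]],-1).astype(np.float32); r=cv2.minAreaRect(uv)
    c=ray(f,uv.mean(0),z)[0]; bx=ray(f,cv2.boxPoints(r),z)
    print(n,len(uv),uv.mean(0).round(1),'cent',c.round(4),'zmed',np.median(W[m][:,2]).round(4),'box c',bx.mean(0)[:2].round(4),'\n',bx[:,:2].round(4).tolist())
rep('knob',comp(((H<8)|(H>172))&(S>120)&(V>60),(275,240,310,275)),.145)
rep('sensor blue',comp((H>100)&(H<125)&(S>130)&(W[...,2]>.05),(370,165,455,265)),.064)
rep('pocket',comp((H>22)&(H<34)&(S>150)&(V>60),(156,200,176,252)),.060)
rep('case',comp((W[...,2]>.07)&(W[...,2]<.1),(105,165,198,285)),.080)
m=comp((V<45),(404,194,420,210)); rep('bore',m,.064)
g=comp((W[...,2]>.006)&(W[...,2]<.03),(270,240,325,275)); rep('gaugebase',g,.013)
fl=comp(W[...,2]>.2,(240,150,300,220)); rep('flask',fl,.25)
mg=comp((W[...,2]>.08)&(W[...,2]<.11),(210,270,275,320)); rep('mug',mg,.092)
big=[cv2.resize(p[a:b,c:e][:,:,::-1],None,fx=5,fy=5,interpolation=cv2.INTER_CUBIC) for a,b,c,e in((170,265,375,450),(170,265,125,200))]
cv2.imwrite('pics/crop.png',np.hstack(big))
E
python3 m.py
```

```text
knob 35 [292.4 258.3] cent [ 0.4777 -0.0194  0.145 ] zmed 0.1428 box c [ 0.4782 -0.0201] 
 [[0.4827, -0.007], [0.4887, -0.0291], [0.4737, -0.0331], [0.4677, -0.0111]]
sensor blue 2029 [412.1 216. ] cent [ 0.5836 -0.2954  0.064 ] zmed 0.0639 box c [ 0.5783 -0.299 ] 
 [[0.6524, -0.2266], [0.6704, -0.3528], [0.504, -0.3705], [0.4863, -0.2463]]
pocket 406 [164.7 224.4] cent [0.5525 0.2808 0.06  ] zmed 0.0602 box c [0.5503 0.2799] 
 [[0.6, 0.2998], [0.6023, 0.2711], [0.5005, 0.2602], [0.4982, 0.2886]]
case 6554 [149.1 226.3] cent [0.5455 0.3115 0.08  ] zmed 0.0769 box c [0.548  0.3074] 
 [[0.6579, 0.4078], [0.6707, 0.2316], [0.4382, 0.2092], [0.4254, 0.3812]]
bore 15 [411.4 202.4] cent [ 0.6154 -0.2941  0.064 ] zmed 0.0322 box c [ 0.6152 -0.2943] 
 [[0.6187, -0.2909], [0.6188, -0.2978], [0.6118, -0.2978], [0.6116, -0.2908]]
gaugebase 298 [300.2 257.7] cent [ 0.4828 -0.0385  0.013 ] zmed 0.0139 box c [ 0.4827 -0.0355] 
 [[0.479, 0.0205], [0.5131, -0.0828], [0.4864, -0.0915], [0.4524, 0.0116]]
flask 691 [267.1 179.4] cent [0.628  0.0339 0.25  ] zmed 0.2395 box c [0.6294 0.016 ] 
 [[0.6781, 0.0699], [0.6919, -0.0209], [0.5806, -0.0373], [0.5669, 0.0523]]
mug 234 [238.4 295.3] cent [0.394  0.0994 0.092 ] zmed 0.0906 box c [0.3939 0.0994] 
 [[0.4014, 0.1548], [0.4488, 0.0931], [0.3861, 0.044], [0.3393, 0.1055]]
```

View pics/crop.png

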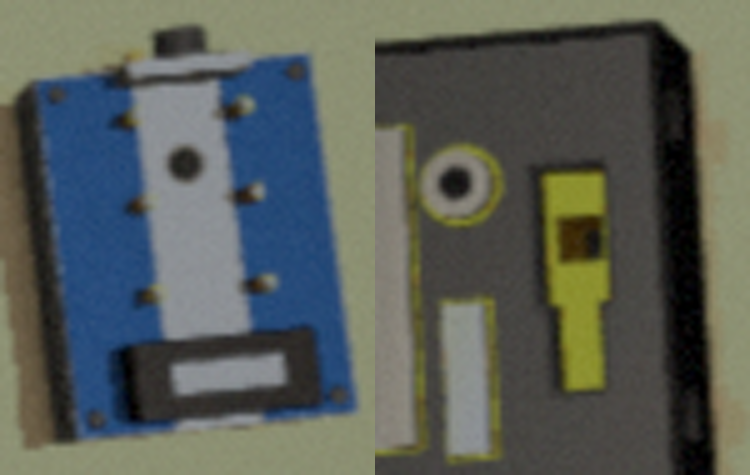

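```bash
cat >> h.py <<'E'
def to(x,y,z,yaw):
    s=get_state(); Rt=R.from_quat(s['eef_rot']); t=np.array([x,y,z])-s['tool_pos']
    l=Rt.inv().apply(t); a=np.radians(yaw)
    Rd=R.from_matrix(np.array([[np.cos(a),np.sin(a),0],[np.sin(a),-np.cos(a),0],[0,0,-1]]))
    rv=(Rt.inv()*Rd).as_rotvec()
    n=max(np.linalg.norm(t)/.0625,np.degrees(np.linalg.norm(rv))/10.7)
    print('tool',s['tool_pos'].round(4),'total xyz',(l/.8).round(4),'w',(rv/np.pi).round(4),'rows>=',round(n,2),'F',s['contact_force'].round(1),'t',round(s['clock'],2),'op',round(s['opening'],3))
E
python3 - <<'E'
from h import *
s=get_state();T=camera_model('wrist')['world_from_camera'];Rt=R.from_quat(s['eef_rot']).as_matrix()
print(Rt.T@(T[:3,3]-s['tool_pos']),'\n',Rt.T@T[:3,:3],camera_model('wrist')['camera_matrix'])
to(.48,.28,.30,96)
E
```

```text
[-0.00033357 -0.07053276 -0.14516364] 
 [[ 9.99999875e-01 -3.75177985e-04  3.29867093e-04]
 [-2.70789796e-04 -9.61960003e-01 -2.73190189e-01]
 [ 4.19813895e-04  2.73190065e-01 -9.61959985e-01]] [[347.54916108   0.         276.49615781]
 [  0.         347.54916108 204.73207948]
 [  0.           0.           1.        ]]
tool [0.2648 0.5656 0.238 ] total xyz [-0.2094  0.395  -0.0771] w [-1.000e-04  5.000e-04 -1.727e-01] rows>= 5.81 F [-0.2  0.2  0.2] t 0.1 op 1.003
```

apply_moves(
  series=[
    {"x": -0.03, "y": 0.056},
    {"x": -0.03, "y": 0.056},
    {"x": -0.03, "y": 0.056},
    {"x": -0.03, "y": 0.056},
    {"x": -0.03, "y": 0.056},
    {"x": -0.03, "y": 0.056},
    {"x": -0.03, "y": 0.056},
    {"z": 0.02, "wz": -0.055},
  ],
)

```text
schema error: expected keys x, y, z, wx, wy, wz, fingers
```

apply_moves(
  series=[
    {"wz": -0.055},
    {"wz": -0.055},
    {"wz": -0.008},
    {},
  ],
)

```text
schema error: expected keys x, y, z, wx, wy, wz, fingers
```

```bash
python3 - <<'E'
from h import *
snap('wrist','wcase'); to(.57,-.29,.24,96)
E
```

```text
tool [0.2648 0.5656 0.2381] total xyz [-0.807   0.7989 -0.0012] w [-1.000e-04  4.000e-04 -1.727e-01] rows>= 14.53 F [ 0.4  0.4 -0.2] t 0.15 op 1.002
```

All keys are required in every row.

apply_moves(
  series=[
    {"x": -0.03, "y": 0.056, "z": 0, "wx": 0, "wy": 0, "wz": 0, "fingers": 1},
    {"x": -0.03, "y": 0.056, "z": 0, "wx": 0, "wy": 0, "wz": 0, "fingers": 1},
    {"x": -0.03, "y": 0.056, "z": 0, "wx": 0, "wy": 0, "wz": 0, "fingers": 1},
    {"x": -0.03, "y": 0.056, "z": 0, "wx": 0, "wy": 0, "wz": 0, "fingers": 1},
    {"x": -0.03, "y": 0.056, "z": 0, "wx": 0, "wy": 0, "wz": 0, "fingers": 1},
    {"x": -0.03, "y": 0.056, "z": 0, "wx": 0, "wy": 0, "wz": 0, "fingers": 1},
    {"x": -0.03, "y": 0.056, "z": 0, "wx": 0, "wy": 0, "wz": 0, "fingers": 1},
    {"x": 0, "y": 0, "z": 0, "wx": 0, "wy": 0, "wz": -0.055, "fingers": 1},
  ],
)

```text
clock: 1.15
tool_pos: [0.4835, 0.2717, 0.2351]
eef_rot: [0.792, 0.61, -0.002, 0.001]
contact_force: [-0.9, 1.0, -0.8]
opening: 0.999
```

apply_moves(
  series=[
    {"x": 0, "y": 0, "z": 0.01, "wx": 0, "wy": 0, "wz": -0.055, "fingers": 1},
    {"x": 0, "y": 0, "z": 0.01, "wx": 0, "wy": 0, "wz": -0.055, "fingers": 1},
    {"x": 0, "y": 0, "z": 0, "wx": 0, "wy": 0, "wz": -0.008, "fingers": 1},
    {"x": 0, "y": 0, "z": 0, "wx": 0, "wy": 0, "wz": 0, "fingers": 1},
  ],
)

```text
clock: 1.65
tool_pos: [0.484, 0.27, 0.2182]
eef_rot: [0.664, 0.748, -0.003, -0.0]
contact_force: [-0.8, -0.4, -0.7]
opening: 0.999
```

```bash
python3 - <<'E'
from h import *
snap('wrist','wcase'); to(.57,-.29,.24,96)
E
```

```text
tool [0.484  0.2699 0.2182] total xyz [-0.7078  0.0242 -0.0246] w [-0.0014  0.0012  0.0043] rows>= 9.07 F [ 0.2 -0.   0.3] t 1.7 op 0.999
```

View pics/wcase.png

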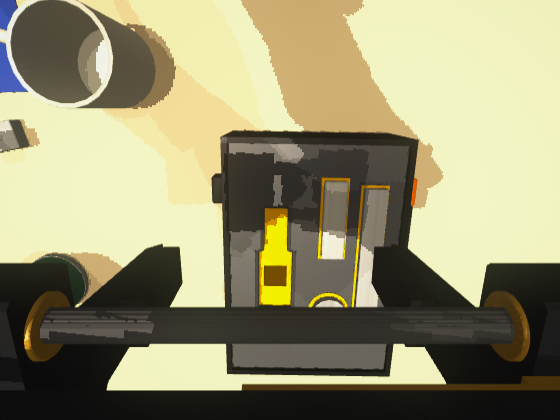

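The wrist view shows the cut-out with its toe up and the square well centred near (275,275). I measure both, then go to the sensor.

```bash
cat > pk.py <<'E'
from h import *
import sys
f=sys.argv[1]
p,d,K,T=load(f); h=cv2.cvtColor(p,cv2.COLOR_RGB2HSV).astype(int)
v,u=np.mgrid[:420,:560]
b=(u>250)&(u<303)&(v>200)&(v<308)
y=b&(h[...,0]>20)&(h[...,0]<34)&(h[...,1]>180)&(h[...,2]>170)
w=(h[...,2]<170)&(u>262)&(u<290)&(v>262)&(v<290)
n,l,st,ce=cv2.connectedComponentsWithStats(w.astype(np.uint8))
for i in range(1,n):
    if st[i,4]>100: print(st[i],ce[i],ray(f,ce[i],.06)); 
    if st[i,4]>100: print(ray(f,cv2.boxPoints(cv2.minAreaRect(np.argwhere(l==i)[:,::-1].astype(np.float32))),.06)[:,:2].round(4).tolist())
# centreline: per row mid of yellow
for v0 in range(212,306,6):
    r=np.where(y[v0])[0]
    if len(r): a=ray(f,[[r.min()-.5,v0],[r.max()+.5,v0]],.06); print(v0,r.min(),r.max(),a[:,:2].round(4).tolist(),a.mean(0)[:2].round(4))
E
python3 pk.py wcase
```

```text
[264 265  23  21 452] [274.75663717 275.36725664] [[0.56895913 0.27753673 0.06      ]]
[[0.5594, 0.2661], [0.5569, 0.2869], [0.5779, 0.2896], [0.5804, 0.2684]]
218 277 286 [[0.5113, 0.2724], [0.5102, 0.2815]] [0.5107 0.2769]
224 273 286 [[0.5175, 0.2694], [0.5159, 0.2822]] [0.5167 0.2758]
230 267 286 [[0.524, 0.2646], [0.5217, 0.2829]] [0.5228 0.2738]
236 266 286 [[0.5299, 0.2643], [0.5276, 0.2837]] [0.5288 0.274 ]
242 268 286 [[0.5357, 0.2668], [0.5335, 0.2844]] [0.5346 0.2756]
248 264 286 [[0.5421, 0.2637], [0.5395, 0.2852]] [0.5408 0.2745]
254 260 291 [[0.5486, 0.2606], [0.545, 0.2906]] [0.5468 0.2756]
260 260 291 [[0.5547, 0.2613], [0.5511, 0.2914]] [0.5529 0.2764]
266 261 290 [[0.5608, 0.2629], [0.5574, 0.2913]] [0.5591 0.2771]
272 260 290 [[0.5672, 0.2626], [0.5636, 0.2921]] [0.5654 0.2774]
278 260 290 [[0.5735, 0.2633], [0.5699, 0.2929]] [0.5717 0.2781]
284 261 290 [[0.5798, 0.2649], [0.5763, 0.2937]] [0.578  0.2793]
290 260 290 [[0.5863, 0.2646], [0.5827, 0.2946]] [0.5845 0.2796]
296 260 290 [[0.5928, 0.2653], [0.5892, 0.2954]] [0.591  0.2804]
302 261 289 [[0.5993, 0.267], [0.5959, 0.2953]] [0.5976 0.2811]
```

apply_moves(
  series=[
    {"x": -0.078, "y": 0.0, "z": -0.003, "wx": 0, "wy": 0, "wz": 0, "fingers": 1},
    {"x": 0, "y": -0.06, "z": 0, "wx": 0, "wy": 0, "wz": 0, "fingers": 1},
    {"x": -0.078, "y": 0, "z": -0.003, "wx": 0, "wy": 0, "wz": 0, "fingers": 1},
    {"x": -0.078, "y": 0, "z": -0.003, "wx": 0, "wy": 0, "wz": 0, "fingers": 1},
    {"x": -0.078, "y": 0, "z": -0.003, "wx": 0, "wy": 0, "wz": 0, "fingers": 1},
    {"x": -0.078, "y": 0, "z": -0.003, "wx": 0, "wy": 0, "wz": 0, "fingers": 1},
    {"x": -0.078, "y": 0, "z": 0, "wx": 0, "wy": 0, "wz": 0, "fingers": 1},
    {"x": -0.078, "y": 0.0, "z": 0, "wx": 0, "wy": 0, "wz": 0, "fingers": 1},
  ],
)

```text
clock: 2.7
tool_pos: [0.4896, -0.1609, 0.2343]
eef_rot: [0.664, 0.748, 0.004, 0.003]
contact_force: [0.4, 0.4, -0.6]
opening: 1.0
```

```bash
python3 - <<'E'
from h import *
to(.57,-.29,.24,96)
E
```

```text
tool [ 0.4896 -0.1609  0.2343] total xyz [-0.1723  0.0806 -0.0066] w [ 0.0028 -0.0003  0.0047] rows>= 2.44 F [ 0.4  0.4 -0.6] t 2.7 op 1.0
```

apply_moves(
  series=[
    {"x": -0.07, "y": 0.02, "z": 0, "wx": 0, "wy": 0, "wz": 0, "fingers": 1},
    {"x": -0.07, "y": 0.02, "z": 0, "wx": 0, "wy": 0, "wz": 0, "fingers": 1},
    {"x": -0.01, "y": 0, "z": 0, "wx": 0, "wy": 0, "wz": 0, "fingers": 1},
    {"x": 0, "y": 0, "z": 0, "wx": 0, "wy": 0, "wz": 0, "fingers": 1},
  ],
)

```text
clock: 3.2
tool_pos: [0.5358, -0.2855, 0.2354]
eef_rot: [0.669, 0.743, 0.003, 0.004]
contact_force: [0.1, 0.3, -0.5]
opening: 0.998
```

```bash
python3 - <<'E'
from h import *
snap('wrist','wsens'); to(.45,-.02,.26,108)
E
```

```text
tool [ 0.5357 -0.2853  0.2354] total xyz [ 0.341  -0.0713 -0.0324] w [ 0.003   0.0012 -0.0665] rows>= 4.48 F [-0.7 -0.3  0.2] t 3.25 op 1.003
```

View pics/wsens.png

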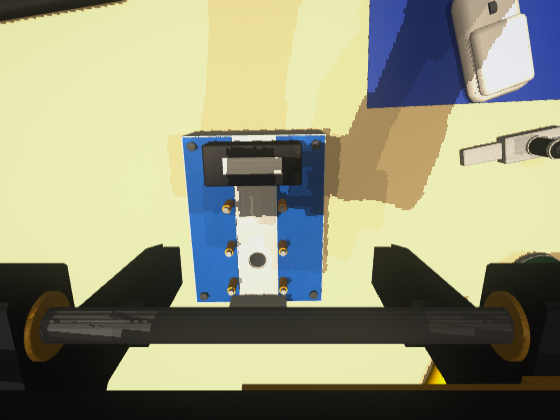

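```bash
python3 - <<'E'
from h import *
f='wsens';p,d,W=cloud(f); h=cv2.cvtColor(p,cv2.COLOR_RGB2HSV).astype(int)
v,u=np.mgrid[:420,:560]
m=(h[...,2]<150)&(u>247)&(u<269)&(v>249)&(v<271)
n,l,st,ce=cv2.connectedComponentsWithStats(m.astype(np.uint8))
i=1+st[1:,4].argmax(); print(st[i],ce[i],ray(f,ce[i],.064)); 
bl=(h[...,0]>98)&(h[...,0]<125)&(h[...,1]>150)&(u>175)&(u<332)&(v>130)&(v<304)
r=cv2.minAreaRect(np.argwhere(bl)[:,::-1].astype(np.float32));print(r);bx=ray(f,cv2.boxPoints(r),.064)[:,:2];print(bx.round(4).tolist())
# land edges: white between blue at rows
for v0 in (225,235,262,270):
    row=np.where(~bl[v0,236:282])[0]+236; a=ray(f,[[row.min()-.5,v0],[row.max()+.5,v0]],.064); print(v0,row.min(),row.max(),a[:,:2].round(4).tolist(),a.mean(0)[:2].round(4))
for s0,s1 in((1,180),):
    for v0 in range(200,296,15):
        L=np.where(bl[v0,:250])[0].min(); Rr=np.where(bl[v0])[0].max(); a=ray(f,[[L-.5,v0],[Rr+.5,v0]],.064); print(v0,L,Rr,a[:,:2].round(4).tolist(),a.mean(0)[:2].round(4))
print('land z',np.median(W[222:240,250:270,2]))
to(.42,-.04,.26,108)
E
```

```text
[249 253  17  14 186] [257.1344086  259.46774194] [[ 0.61508795 -0.29718165  0.064     ]]
((254.4945068359375, 218.57058715820312), (164.16600036621094, 141.11660766601562), 89.26547241210938)
[[0.5029, -0.3741], [0.4881, -0.2485], [0.6527, -0.2225], [0.6703, -0.3671]]
225 236 277 [[0.5811, -0.3212], [0.5768, -0.2809]] [ 0.579 -0.301]
235 236 277 [[0.5914, -0.3204], [0.5871, -0.2798]] [ 0.5892 -0.3001]
262 238 277 [[0.6199, -0.3164], [0.6157, -0.2768]] [ 0.6178 -0.2966]
270 238 277 [[0.6287, -0.3157], [0.6244, -0.2758]] [ 0.6266 -0.2958]
200 188 311 [[0.5609, -0.368], [0.5486, -0.2516]] [ 0.5547 -0.3098]
215 190 322 [[0.5756, -0.3657], [0.5622, -0.2392]] [ 0.5689 -0.3024]
230 191 321 [[0.5908, -0.3642], [0.5774, -0.238]] [ 0.5841 -0.3011]
245 192 321 [[0.6064, -0.3626], [0.593, -0.2358]] [ 0.5997 -0.2992]
260 194 321 [[0.6224, -0.3601], [0.6089, -0.2335]] [ 0.6156 -0.2968]
275 195 320 [[0.6388, -0.3585], [0.6254, -0.2322]] [ 0.6321 -0.2953]
290 197 320 [[0.6556, -0.3558], [0.6422, -0.2298]] [ 0.6489 -0.2928]
land z 0.06318579043752293
tool [ 0.5357 -0.2853  0.2354] total xyz [ 0.3201 -0.1112 -0.0327] w [ 0.003   0.0012 -0.0665] rows>= 4.36 F [-0.7 -0.3  0.2] t 3.25 op 1.003
```

apply_moves(
  series=[
    {"x": 0.06, "y": -0.03, "z": -0.005, "wx": 0, "wy": 0, "wz": 0, "fingers": 1},
    {"x": 0.06, "y": -0.03, "z": -0.005, "wx": 0, "wy": 0, "wz": 0, "fingers": 1},
    {"x": 0.06, "y": -0.03, "z": -0.005, "wx": 0, "wy": 0, "wz": 0, "fingers": 1},
    {"x": 0.06, "y": -0.03, "z": -0.005, "wx": 0, "wy": 0, "wz": 0, "fingers": 1},
    {"x": 0.05, "y": -0.04, "z": -0.005, "wx": 0, "wy": 0, "wz": 0, "fingers": 1},
    {"x": 0.0, "y": 0, "z": 0, "wx": 0, "wy": 0, "wz": -0.055, "fingers": 1},
    {"x": 0.0, "y": 0, "z": 0, "wx": 0, "wy": 0, "wz": -0.015, "fingers": 1},
    {"x": 0.0, "y": 0, "z": 0, "wx": 0, "wy": 0, "wz": 0, "fingers": 1},
  ],
)

```text
clock: 4.25
tool_pos: [0.3738, -0.0496, 0.2561]
eef_rot: [0.573, 0.819, 0.003, 0.005]
contact_force: [0.3, 0.3, 0.6]
opening: 1.0
```

```bash
python3 - <<'E'
from h import *
snap('wrist','wg'); to(.478,-.02,.26,108)
E
```

```text
tool [ 0.3739 -0.0497  0.2561] total xyz [-0.0097  0.135  -0.0033] w [0.0037 0.0014 0.0111] rows>= 1.73 F [ 0.  -0.2  0.4] t 4.3 op 0.998
```

View pics/wg.png

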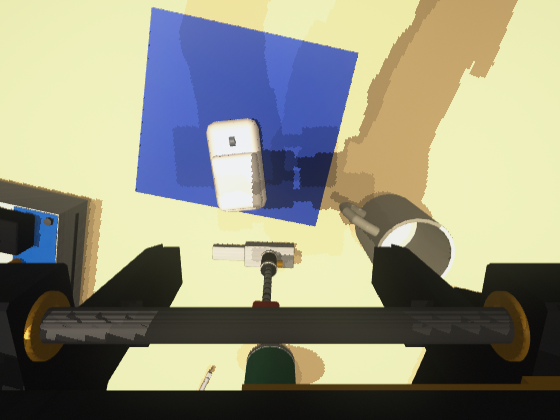

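```bash
python3 - <<'E'
from h import *
f='wg';p,d,W=cloud(f)
v,u=np.mgrid[:420,:560]; b=(u>205)&(u<303)&(v>235)&(v<275)
h=cv2.cvtColor(p,cv2.COLOR_RGB2HSV).astype(int)
for v0 in (250,): print(W[v0,208:302:4,2].round(4).tolist()); print(h[v0,208:302:4].tolist())
print('desk',np.median(W[225:235,220:230,2]))
for n,lo,hi in(('heel',.0125,.02),('toe',.0065,.0125),('both',.0065,.02)):
    m=b&(W[...,2]>lo)&(W[...,2]<hi); k=np.float32(W[m][:,:2]); r=cv2.minAreaRect(k*1000); print(n,m.sum(),r,np.median(W[m][:,2]), (cv2.boxPoints(r)).round(1).tolist())
m=b&(W[...,2]>.045)&(W[...,2]<.055);print('barrel',m.sum(),W[m].mean(0), W[m].min(0),W[m].max(0))
cv2.imwrite('pics/c2.png',cv2.resize(p[225:310,200:310][:,:,::-1],None,fx=7,fy=7,interpolation=cv2.INTER_NEAREST))
E
```

```text
[-0.0009, 0.0078, 0.0085, 0.0088, 0.0094, 0.0107, 0.0076, 0.009, 0.0101, 0.0091, 0.016, 0.0144, 0.0149, 0.015, 0.0142, 0.0171, 0.0153, 0.0156, 0.0158, 0.0137, 0.0151, 0.0142, -0.0006, -0.0005]
[[31, 54, 242], [27, 53, 225], [23, 30, 237], [23, 28, 236], [23, 28, 236], [23, 29, 236], [23, 29, 235], [22, 28, 235], [23, 31, 235], [21, 41, 187], [23, 32, 232], [19, 39, 209], [21, 41, 207], [20, 40, 209], [21, 39, 208], [21, 51, 136], [20, 46, 155], [21, 38, 223], [20, 37, 225], [21, 38, 223], [21, 37, 223], [20, 39, 223], [19, 111, 179], [28, 70, 241]]
desk -0.0009332459134878124
heel 810 ((478.338134765625, -22.842010498046875), (28.763010025024414, 59.95651626586914), 18.21322250366211) 0.015054332163522116 [[455.29998779296875, 1.100000023841858], [474.0, -55.79999923706055], [501.3999938964844, -46.79999923706055], [482.6000061035156, 10.100000381469727]]
toe 551 ((480.9118347167969, -43.218990325927734), (22.634807586669922, 100.28826904296875), 25.829374313354492) 0.009058277214570698 [[448.8999938964844, -3.0], [492.6000061035156, -93.30000305175781], [512.9000244140625, -83.4000015258789], [469.29998779296875, 6.800000190734863]]
both 1361 ((484.44757080078125, -41.80534362792969), (29.085365295410156, 99.77881622314453), 18.283788681030273) 0.014186310674895508 [[455.0, 1.0], [486.29998779296875, -93.69999694824219], [513.9000244140625, -84.5999984741211], [482.6000061035156, 10.100000381469727]]
barrel 173 [ 0.47532723 -0.02366406  0.04877462] [ 0.46836426 -0.03253732  0.04503668] [ 0.48627749 -0.01315593  0.05474853]
```

View pics/c2.png

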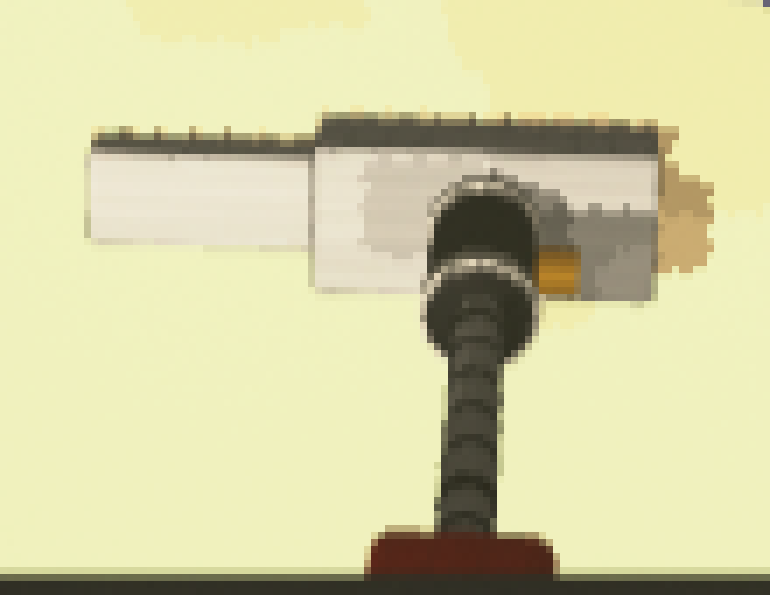

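apply_moves(
  series=[
    {"x": -0.004, "y": 0.044, "z": -0.001, "wx": 0.002, "wy": 0.001, "wz": 0.005, "fingers": 1},
    {"x": -0.004, "y": 0.044, "z": -0.001, "wx": 0.002, "wy": 0.0, "wz": 0.005, "fingers": 1},
    {"x": -0.003, "y": 0.044, "z": -0.001, "wx": 0.0, "wy": 0.0, "wz": 0.0, "fingers": 1},
    {"x": 0, "y": 0, "z": 0, "wx": 0, "wy": 0, "wz": 0, "fingers": 1},
  ],
)

```text
clock: 4.8
tool_pos: [0.4795, -0.0248, 0.258]
eef_rot: [0.592, 0.806, -0.002, -0.001]
contact_force: [-0.0, 0.0, -0.3]
opening: 0.998
```

```bash
python3 - <<'E'
from h import *
to(.4783,-.0228,.115,108.2)
E
```

```text
tool [ 0.4795 -0.0248  0.258 ] total xyz [ 3.000e-03 -1.000e-04  1.788e-01] w [-0.0011  0.0004 -0.0042] rows>= 2.29 F [-0.   0.  -0.3] t 4.8 op 0.998
```

apply_moves(
  series=[
    {"x": 0.003, "y": 0, "z": 0.05, "wx": -0.001, "wy": 0, "wz": -0.004, "fingers": 1},
    {"x": 0, "y": 0, "z": 0.05, "wx": 0, "wy": 0, "wz": 0, "fingers": 1},
    {"x": 0, "y": 0, "z": 0.05, "wx": 0, "wy": 0, "wz": 0, "fingers": 0},
    {"x": 0, "y": 0, "z": 0.025, "wx": 0, "wy": 0, "wz": 0, "fingers": 0},
    {"x": 0, "y": 0, "z": 0, "wx": 0, "wy": 0, "wz": 0, "fingers": -0.2},
  ],
)

```text
clock: 5.42
tool_pos: [0.4756, -0.026, 0.114]
eef_rot: [0.591, 0.807, -0.002, -0.0]
contact_force: [-0.4, 0.1, 0.1]
opening: 0.685
```

```bash
python3 - <<'E'
from h import *
to(.4783,-.0228,.115,108.2)
snap('scene','sg')
p,*_=load('sg'); cv2.imwrite('pics/sgc.png',cv2.resize(p[120:260,220:380][:,:,::-1],None,fx=4,fy=4))
E
```

```text
tool [ 0.4756 -0.026   0.114 ] total xyz [ 0.0027  0.0044 -0.0012] w [-0.0013  0.0006 -0.0038] rows>= 0.07 F [-0.4  0.1  0.1] t 5.42 op 0.685
```

View pics/sgc.png

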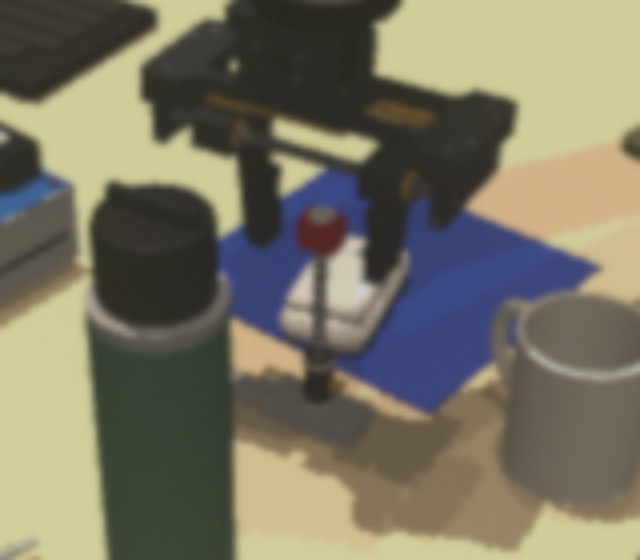

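apply_moves(
  series=[
    {"x": 0.003, "y": 0.0045, "z": 0, "wx": -0.001, "wy": 0.001, "wz": -0.004, "fingers": -0.2},
    {"x": 0.0, "y": 0.001, "z": 0, "wx": 0, "wy": 0, "wz": -0.001, "fingers": -0.4},
    {"x": 0.0, "y": 0.0, "z": 0, "wx": 0, "wy": 0, "wz": 0, "fingers": -0.8},
    {"x": 0.0, "y": 0.0, "z": 0, "wx": 0, "wy": 0, "wz": 0, "fingers": -1},
    {"x": 0.0, "y": 0.0, "z": 0, "wx": 0, "wy": 0, "wz": 0, "fingers": -1},
    {"x": 0.0, "y": 0.0, "z": 0, "wx": 0, "wy": 0, "wz": 0, "fingers": -1},
  ],
  force=40,
)

```text
clock: 6.22
tool_pos: [0.4806, -0.0225, 0.1173]
eef_rot: [0.585, 0.811, 0.002, 0.001]
contact_force: [0.4, -0.3, -1.3]
opening: 0.268
```

```bash
python3 - <<'E'
from h import *
to(.4783,-.0228,.115,108.2); print(R.from_quat(get_state()['eef_rot']).as_matrix().round(4))
E
```

```text
tool [ 0.4806 -0.0225  0.1173] total xyz [ 0.0006 -0.0029  0.0028] w [ 0.0014 -0.      0.0009] rows>= 0.05 F [ 0.4 -0.3 -1.3] t 6.22 op 0.268
[[-3.151e-01  9.491e-01  4.300e-03]
 [ 9.491e-01  3.151e-01  1.500e-03]
 [ 1.000e-04  4.500e-03 -1.000e+00]]
```

apply_moves(
  series=[
    {"x": 0, "y": 0, "z": -0.01, "wx": 0, "wy": 0, "wz": 0, "fingers": -1},
    {"x": 0, "y": 0, "z": -0.025, "wx": 0, "wy": 0, "wz": 0, "fingers": -1},
    {"x": 0, "y": 0, "z": -0.04, "wx": 0, "wy": 0, "wz": 0, "fingers": -1},
    {"x": 0, "y": 0, "z": -0.04, "wx": 0, "wy": 0, "wz": 0, "fingers": -1},
    {"x": 0, "y": 0, "z": -0.04, "wx": 0, "wy": 0, "wz": 0, "fingers": -1},
    {"x": 0, "y": 0, "z": -0.03, "wx": 0, "wy": 0, "wz": 0, "fingers": -1},
    {"x": -0.03, "y": -0.01, "z": 0, "wx": 0, "wy": 0, "wz": 0.02, "fingers": -1},
    {"x": -0.05, "y": -0.01, "z": 0, "wx": 0, "wy": 0, "wz": 0.04, "fingers": -1},
  ],
)

```text
clock: 7.22
tool_pos: [0.4803, -0.087, 0.2725]
eef_rot: [0.658, 0.753, 0.001, -0.0]
contact_force: [-0.2, 0.1, -4.5]
opening: 0.266
```

```bash
python3 - <<'E'
from h import *
to(.55,-.29,.26,6.9)
E
```

```text
tool [ 0.4803 -0.087   0.2725] total xyz [-0.2632  0.0522  0.0152] w [-2.000e-04 -9.000e-04  5.047e-01] rows>= 8.49 F [-0.2  0.1 -4.5] t 7.22 op 0.266
```

apply_moves(
  series=[
    {"x": -0.06, "y": 0.012, "z": 0, "wx": 0, "wy": 0, "wz": 0, "fingers": -1},
    {"x": -0.06, "y": 0.012, "z": 0, "wx": 0, "wy": 0, "wz": 0, "fingers": -1},
    {"x": -0.06, "y": 0.013, "z": 0, "wx": 0, "wy": 0, "wz": 0, "fingers": -1},
    {"x": -0.06, "y": 0.013, "z": 0, "wx": 0, "wy": 0, "wz": 0, "fingers": -1},
    {"x": 0, "y": 0, "z": 0, "wx": 0, "wy": 0, "wz": 0.055, "fingers": -1},
    {"x": 0, "y": 0, "z": 0, "wx": 0, "wy": 0, "wz": 0.055, "fingers": -1},
    {"x": 0, "y": 0, "z": 0, "wx": 0, "wy": 0, "wz": 0.055, "fingers": -1},
    {"x": 0, "y": 0, "z": 0, "wx": 0, "wy": 0, "wz": 0.055, "fingers": -1},
  ],
)

```text
clock: 8.22
tool_pos: [0.5401, -0.2818, 0.2721]
eef_rot: [0.881, 0.473, -0.002, -0.004]
contact_force: [0.5, -0.1, -3.4]
opening: 0.271
```

apply_moves(
  series=[
    {"x": 0, "y": 0, "z": 0, "wx": 0, "wy": 0, "wz": 0.055, "fingers": -1},
    {"x": 0, "y": 0, "z": 0, "wx": 0, "wy": 0, "wz": 0.055, "fingers": -1},
    {"x": 0, "y": 0, "z": 0, "wx": 0, "wy": 0, "wz": 0.055, "fingers": -1},
    {"x": 0, "y": 0, "z": 0, "wx": 0, "wy": 0, "wz": 0.055, "fingers": -1},
    {"x": 0, "y": 0, "z": 0, "wx": 0, "wy": 0, "wz": 0.05, "fingers": -1},
    {"x": 0, "y": 0, "z": 0, "wx": 0, "wy": 0, "wz": 0, "fingers": -1},
  ],
)

```text
clock: 8.98
tool_pos: [0.5359, -0.2786, 0.2717]
eef_rot: [0.998, 0.056, -0.007, -0.006]
contact_force: [-0.2, -0.3, -3.9]
opening: 0.267
```

```bash
python3 - <<'E'
from h import *
snap('wrist','wh'); to(.615,-.297,.25,6.9)
E
```

```text
tool [ 0.5359 -0.2787  0.2716] total xyz [0.0961 0.0344 0.0252] w [-0.0044  0.0043 -0.0022] rows>= 1.35 F [ 0.5  0.3 -3.3] t 9.03 op 0.269
```

View pics/wh.png

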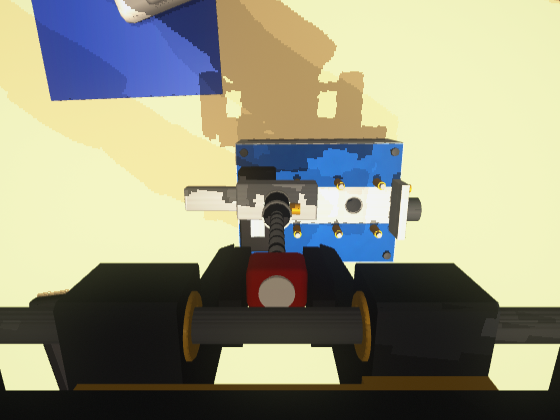

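```bash
cat > gm.py <<'E'
from h import *
import sys
def base(f,box,bb):
    p,d,W=cloud(f); v,u=np.mgrid[:420,:560]; b=(u>box[0])&(u<box[2])&(v>box[1])&(v<box[3])
    s=get_state(); Rt=R.from_quat(s['eef_rot']).as_matrix(); X=(W-s['tool_pos'])@Rt
    z=X[...,2]
    zz=z[b]; hist,e=np.histogram(zz,np.arange(0,.35,.002)); 
    print('z hist',[(round(e[i],3),int(hist[i])) for i in np.argsort(-hist)[:8]])
    for n,lo,hi in bb:
        m=b&(z>lo)&(z<hi); k=np.float32(X[m][:,:2]*1000); r=cv2.minAreaRect(k); print(n,m.sum(),'tool-frame rect mm',np.round(r[0],1),np.round(r[1],1),round(r[2],2),'z',np.median(X[m][:,2]).round(4))
    return p,d,W,X
E
cat > a.py <<'E'
from gm import *
s=get_state()
p,d,W,X=base('wh',(180,180,322,222),[('heel',.085,.105),('heel+toe',.085,.114)])
h=cv2.cvtColor(p,cv2.COLOR_RGB2HSV).astype(int); v,u=np.mgrid[:420,:560]
m=(h[...,2]<150)&(abs(u-353)<12)&(abs(v-205)<11)
n,l,st,ce=cv2.connectedComponentsWithStats(m.astype(np.uint8)); i=1+st[1:,4].argmax(); print(st[i],ce[i]); B=ray('wh',ce[i],.064)[0]; print('bore',B)
red=((h[...,0]<8)|(h[...,0]>172))&(h[...,1]>150)&(v>250)&(v<310); print('knob z tool', np.percentile(X[red][:,2],[5,20,50,80,95]).round(4))
wt=(h[...,1]<60)&(abs(u-277)<14)&(abs(v-290)<13); print('white disc',X[wt].mean(0),wt.sum())
print(R.from_quat(s['eef_rot']).as_matrix().round(4))
E
python3 a.py
```

```text
z hist [(np.float64(0.102), 1211), (np.float64(0.1), 892), (np.float64(0.272), 714), (np.float64(0.108), 704), (np.float64(0.106), 569), (np.float64(0.068), 283), (np.float64(0.206), 177), (np.float64(0.27), 136)]
heel 2313 tool-frame rect mm [-0.5 -2.4] [60.  28.2] 0.1 z 0.1021
heel+toe 3719 tool-frame rect mm [-20.6  -2.4] [100.2  28.2] 0.1 z 0.1027
[346 198  15  15 184] [353.19565217 204.86956522]
bore [ 0.61578112 -0.29677383  0.064     ]
knob z tool [-0.0265 -0.0259 -0.0246 -0.0178 -0.012 ]
white disc [ 0.00174114 -0.00480287 -0.02770006] 11
[[ 0.9935  0.1132 -0.015 ]
 [ 0.1134 -0.9935  0.0122]
 [-0.0136 -0.0138 -0.9998]]
```

```bash
python3 - <<'E'
from h import *
to(.6163,-.2993,.23,6.9)
E
```

```text
tool [ 0.5359 -0.2787  0.2716] total xyz [0.0977 0.0377 0.0502] w [-0.0044  0.0043 -0.0022] rows>= 1.49 F [ 0.5  0.3 -3.3] t 9.03 op 0.269
```

apply_moves(
  series=[
    {"x": 0.032, "y": 0.012, "z": 0.0, "wx": -0.004, "wy": 0.004, "wz": -0.002, "fingers": -1},
    {"x": 0.032, "y": 0.012, "z": 0.0, "wx": 0, "wy": 0, "wz": 0, "fingers": -1},
    {"x": 0.032, "y": 0.012, "z": 0.02, "wx": 0, "wy": 0, "wz": 0, "fingers": -1},
    {"x": 0.0, "y": 0.0, "z": 0.02, "wx": 0, "wy": 0, "wz": 0, "fingers": -1},
    {"x": 0.0, "y": 0.0, "z": 0.0, "wx": 0, "wy": 0, "wz": 0, "fingers": -1},
  ],
)

```text
clock: 9.65
tool_pos: [0.6148, -0.2976, 0.2374]
eef_rot: [0.998, 0.066, -0.002, -0.003]
contact_force: [-0.2, 1.4, -3.5]
opening: 0.27
```

```bash
python3 - <<'E'
from h import *
to(.6163,-.2993,.22,6.9)
E
```

```text
tool [ 0.6148 -0.2976  0.2374] total xyz [0.0017 0.0024 0.0217] w [-0.0017  0.0013  0.004 ] rows>= 0.28 F [-0.2  1.4 -3.5] t 9.65 op 0.27
```

apply_moves(
  series=[
    {"x": 0.002, "y": 0.0025, "z": 0.011, "wx": -0.002, "wy": 0.001, "wz": 0.004, "fingers": -1},
    {"x": 0.0, "y": 0.0, "z": 0.011, "wx": 0, "wy": 0, "wz": 0, "fingers": -1},
    {"x": 0.0, "y": 0.0, "z": 0.0, "wx": 0, "wy": 0, "wz": 0, "fingers": -1},
  ],
)

```text
clock: 10.02
tool_pos: [0.6153, -0.2997, 0.2198]
eef_rot: [0.998, 0.06, -0.0, 0.001]
contact_force: [0.1, 0.6, -3.5]
opening: 0.268
```

```bash
python3 - <<'E'
from h import *
snap('wrist','wo'); to(.6163,-.2993,.19,6.9)
E
```

```text
tool [ 0.6157 -0.2999  0.2203] total xyz [ 0.0008 -0.0007  0.0379] w [ 0.0006 -0.     -0.0002] rows>= 0.49 F [-0.5  0.4 -3.3] t 10.07 op 0.27
```

View pics/wo.png

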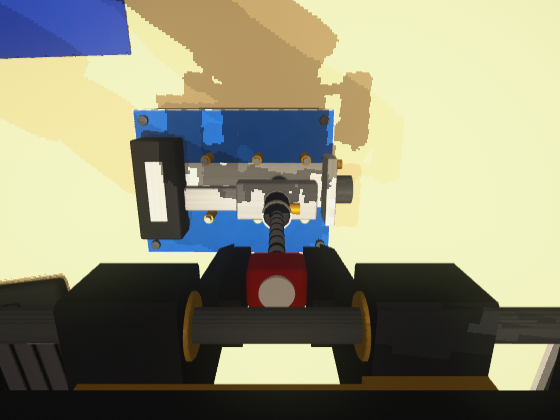

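The gauge (heel at 237–318, 180–220) is over the land with its toe towards the module and the standoffs either side. Lowering it.

apply_moves(
  series=[
    {"x": 0.001, "y": -0.001, "z": 0.012, "wx": 0, "wy": 0, "wz": 0, "fingers": -1},
    {"x": 0.0, "y": 0.0, "z": 0.012, "wx": 0, "wy": 0, "wz": 0, "fingers": -1},
    {"x": 0.0, "y": 0.0, "z": 0.012, "wx": 0, "wy": 0, "wz": 0, "fingers": -1},
    {"x": 0.0, "y": 0.0, "z": 0.0, "wx": 0, "wy": 0, "wz": 0, "fingers": -1},
  ],
)

```text
clock: 10.58
tool_pos: [0.6165, -0.2989, 0.1897]
eef_rot: [0.998, 0.06, 0.0, 0.001]
contact_force: [0.3, 0.4, -3.7]
opening: 0.267
```

```bash
python3 - <<'E'
from h import *
to(.6163,-.2993,.183,6.9)
E
```

```text
tool [ 0.6165 -0.2989  0.1897] total xyz [-0.0003  0.0004  0.0084] w [ 0.0006 -0.0001 -0.0001] rows>= 0.11 F [ 0.3  0.4 -3.7] t 10.57 op 0.267
```

apply_moves(
  series=[
    {"x": 0.0, "y": 0.0, "z": 0.005, "wx": 0, "wy": 0, "wz": 0, "fingers": -1},
    {"x": 0.0, "y": 0.0, "z": 0.003, "wx": 0, "wy": 0, "wz": 0, "fingers": -1},
    {"x": 0.0, "y": 0.0, "z": 0.002, "wx": 0, "wy": 0, "wz": 0, "fingers": -1},
    {"x": 0.0, "y": 0.0, "z": 0.0, "wx": 0, "wy": 0, "wz": 0, "fingers": -1},
  ],
)

```text
clock: 11.08
tool_pos: [0.617, -0.2992, 0.1817]
eef_rot: [0.998, 0.06, 0.001, 0.001]
contact_force: [0.5, -0.7, -3.0]
opening: 0.267
```

```bash
python3 - <<'E'
from h import *
to(.6163,-.2993,.183,6.9)
E
```

```text
tool [ 0.617  -0.2992  0.1817] total xyz [-0.0009  0.0001 -0.0017] w [ 0.0008 -0.0004 -0.0001] rows>= 0.02 F [ 0.5 -0.7 -3. ] t 11.07 op 0.267
```

Not in contact yet. I continue in small steps.

apply_moves(
  series=[
    {"x": -0.001, "y": 0.0, "z": 0.0015, "wx": 0, "wy": 0, "wz": 0, "fingers": -1},
    {"x": 0.0, "y": 0.0, "z": 0.0015, "wx": 0, "wy": 0, "wz": 0, "fingers": -1},
    {"x": 0.0, "y": 0.0, "z": 0.0, "wx": 0, "wy": 0, "wz": 0, "fingers": -1},
  ],
)

```text
clock: 11.45
tool_pos: [0.6172, -0.2996, 0.1814]
eef_rot: [0.998, 0.06, 0.002, 0.002]
contact_force: [0.2, -0.4, -2.4]
opening: 0.265
```

apply_moves(
  series=[
    {"x": 0.0, "y": 0.0, "z": 0.002, "wx": 0, "wy": 0, "wz": 0, "fingers": -1},
    {"x": 0.0, "y": 0.0, "z": 0.002, "wx": 0, "wy": 0, "wz": 0, "fingers": -1},
    {"x": 0.0, "y": 0.0, "z": 0.0, "wx": 0, "wy": 0, "wz": 0, "fingers": -1},
  ],
)

```text
clock: 11.82
tool_pos: [0.6173, -0.2998, 0.1797]
eef_rot: [0.998, 0.06, 0.003, 0.002]
contact_force: [-1.2, 0.5, -1.2]
opening: 0.267
```

apply_moves(
  series=[
    {"x": -0.001, "y": -0.001, "z": 0.004, "wx": 0, "wy": 0, "wz": 0, "fingers": -1},
    {"x": 0.0, "y": 0.0, "z": 0.004, "wx": 0, "wy": 0, "wz": 0, "fingers": -1},
    {"x": 0.0, "y": 0.0, "z": 0.0, "wx": 0, "wy": 0, "wz": 0, "fingers": -1},
  ],
)

```text
clock: 12.2
tool_pos: [0.6173, -0.2994, 0.1742]
eef_rot: [0.998, 0.06, 0.004, 0.003]
contact_force: [-0.4, 0.8, 0.0]
opening: 0.266
```

apply_moves(
  series=[
    {"x": 0.0, "y": 0.0, "z": 0.005, "wx": 0, "wy": 0, "wz": 0, "fingers": -1},
    {"x": 0.0, "y": 0.0, "z": 0.005, "wx": 0, "wy": 0, "wz": 0, "fingers": -1},
    {"x": 0.0, "y": 0.0, "z": 0.0, "wx": 0, "wy": 0, "wz": 0, "fingers": -1},
  ],
)

```text
clock: 12.58
tool_pos: [0.6173, -0.2994, 0.1663]
eef_rot: [0.998, 0.06, 0.004, 0.003]
contact_force: [-0.8, 0.8, 0.8]
opening: 0.265
```

```bash
python3 - <<'E'
from h import *
to(.6163,-.2993,.135,6.9);snap('wrist','wp')
E
cat > b.py <<'E'
from gm import *
import sys
f=sys.argv[1]
p,d,W,X=base(f,(180,150,322,235),[])
h=cv2.cvtColor(p,cv2.COLOR_RGB2HSV).astype(int); v,u=np.mgrid[:420,:560]
bl=(h[...,0]>98)&(h[...,0]<125)&(h[...,1]>130)&(abs(W[...,2]-.064)<.006)
k=np.float32(W[bl][:,:2]*1000); r=cv2.minAreaRect(k); print('sensor rect',r)
m=(abs(W[...,2]-.079)<.004)&(u>180)&(u<330)&(v>150)&(v<250)&(h[...,1]<80); print('heel',m.sum(),cv2.minAreaRect(np.float32(W[m][:,:2]*1000)))
E
python3 b.py wp
```

```text
tool [ 0.6173 -0.2994  0.1663] total xyz [-0.0015 -0.0005  0.0391] w [ 0.0019 -0.0023 -0.0002] rows>= 0.5 F [-0.8  0.8  0.8] t 12.57 op 0.265
z hist [(np.float64(0.102), 4381), (np.float64(0.086), 1991), (np.float64(0.1), 1393), (np.float64(0.092), 1152), (np.float64(0.052), 387), (np.float64(0.088), 324), (np.float64(0.09), 261), (np.float64(0.082), 214)]
sensor rect ((578.2512817382812, -301.240234375), (168.1627655029297, 126.60899353027344), 6.873651504516602)
heel 2537 ((605.5029907226562, -297.6400146484375), (100.54277801513672, 49.24797821044922), 3.9890575408935547)
```

View pics/wp.png

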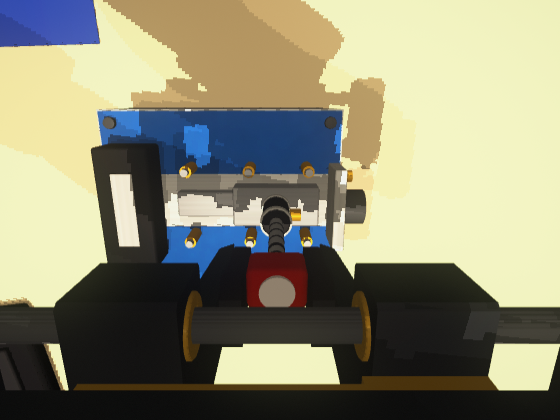

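The base lies flat on the land between the standoffs and the rod is being driven in. A quick check of the heel position against the bore:

```bash
python3 - <<'E'
from h import *
f='wp';p,d,W=cloud(f);v,u=np.mgrid[:420,:560]
m=(abs(W[...,2]-.079)<.0035)&(u>228)&(u<324)&(v>180)&(v<229)
print(m.sum(),cv2.minAreaRect(np.float32(W[m][:,:2]*1000)))
m=(abs(W[...,2]-.079)<.0035)&(u>228)&(u<324)&(v>180)&(v<200)
print(np.median(W[m][:,2]),cv2.minAreaRect(np.float32(W[m][:,:2]*1000)))
# plane tilt of heel
A=np.c_[W[m][:,:2],np.ones(m.sum())];print(np.linalg.lstsq(A,W[m][:,2],rcond=None)[0])
E
```

```text
2422 ((616.4558715820312, -297.31707763671875), (60.072837829589844, 28.374309539794922), 6.617330551147461)
0.07913835267675809 ((615.2816772460938, -287.7684326171875), (59.03441619873047, 9.10914421081543), 6.723124027252197)
[ 0.01851541 -0.12918586  0.03057344]
```

apply_moves(
  series=[
    {"x": -0.001, "y": 0.0, "z": 0.008, "wx": 0.001, "wy": -0.001, "wz": 0, "fingers": -1},
    {"x": 0.0, "y": 0.0, "z": 0.008, "wx": 0, "wy": 0, "wz": 0, "fingers": -1},
    {"x": 0.0, "y": 0.0, "z": 0.005, "wx": 0, "wy": 0, "wz": 0, "fingers": -1},
    {"x": 0.0, "y": 0.0, "z": 0.004, "wx": 0, "wy": 0, "wz": 0, "fingers": -1},
  ],
)

```text
clock: 13.12
tool_pos: [0.6174, -0.2996, 0.1474]
eef_rot: [0.998, 0.06, 0.003, 0.002]
contact_force: [-1.8, 2.0, 4.1]
opening: 0.266
```

apply_moves(
  series=[
    {"x": 0.0, "y": 0.0, "z": 0.004, "wx": 0, "wy": 0, "wz": 0, "fingers": -1},
    {"x": 0.0, "y": 0.0, "z": 0.003, "wx": 0, "wy": 0, "wz": 0, "fingers": -1},
  ],
)

```text
clock: 13.38
tool_pos: [0.6174, -0.2996, 0.1421]
eef_rot: [0.998, 0.06, 0.003, 0.001]
contact_force: [-1.6, 2.0, 5.2]
opening: 0.266
```

apply_moves(
  series=[
    {"x": 0.0, "y": 0.0, "z": 0.003, "wx": 0, "wy": 0, "wz": 0, "fingers": -1},
    {"x": 0.0, "y": 0.0, "z": 0.003, "wx": 0, "wy": 0, "wz": 0, "fingers": -1},
  ],
)

```text
clock: 13.62
tool_pos: [0.6174, -0.2995, 0.1378]
eef_rot: [0.998, 0.06, 0.003, 0.001]
contact_force: [-1.6, 1.9, 5.3]
opening: 0.267
```

apply_moves(
  series=[
    {"x": 0.0, "y": 0.0, "z": 0.003, "wx": 0, "wy": 0, "wz": 0, "fingers": -1},
    {"x": 0.0, "y": 0.0, "z": 0.003, "wx": 0, "wy": 0, "wz": 0, "fingers": -1},
  ],
)

```text
clock: 13.88
tool_pos: [0.6176, -0.2999, 0.1347]
eef_rot: [0.998, 0.06, 0.003, 0.002]
contact_force: [-5.6, 2.1, 20.9]
opening: 0.266
```

apply_moves(
  series=[
    {"x": 0.0, "y": 0.0, "z": 0.001, "wx": 0, "wy": 0, "wz": 0, "fingers": -1},
    {"x": 0.0, "y": 0.0, "z": 0.001, "wx": 0, "wy": 0, "wz": 0, "fingers": -1},
  ],
)

```text
clock: 14.12
tool_pos: [0.6175, -0.3005, 0.1349]
eef_rot: [0.998, 0.059, 0.004, 0.002]
contact_force: [-3.0, 0.3, 6.5]
opening: 0.268
```

apply_moves(
  series=[
    {"x": 0.0, "y": -0.0005, "z": 0.002, "wx": 0, "wy": 0, "wz": 0, "fingers": -1},
    {"x": 0.0, "y": 0.0, "z": 0.002, "wx": 0, "wy": 0, "wz": 0, "fingers": -1},
    {"x": 0.0, "y": 0.0, "z": 0.002, "wx": 0, "wy": 0, "wz": 0, "fingers": -1},
  ],
)

```text
clock: 14.5
tool_pos: [0.6176, -0.3006, 0.1348]
eef_rot: [0.998, 0.059, 0.004, 0.003]
contact_force: [-3.8, 2.7, 11.8]
opening: 0.269
```

apply_moves(
  series=[
    {"x": 0.0, "y": -0.0005, "z": 0.002, "wx": 0, "wy": 0, "wz": 0, "fingers": -1},
    {"x": 0.0, "y": 0.0, "z": 0.002, "wx": 0, "wy": 0, "wz": 0, "fingers": -1},
    {"x": 0.0, "y": 0.0, "z": 0.002, "wx": 0, "wy": 0, "wz": 0, "fingers": -1},
    {"x": 0.0, "y": 0.0, "z": 0.002, "wx": 0, "wy": 0, "wz": 0, "fingers": -1},
    {"x": 0.0, "y": 0.0, "z": 0.002, "wx": 0, "wy": 0, "wz": 0, "fingers": -1},
    {"x": 0.0, "y": 0.0, "z": 0.002, "wx": 0, "wy": 0, "wz": 0, "fingers": -1},
  ],
)

```text
clock: 15.25
tool_pos: [0.6176, -0.3005, 0.1348]
eef_rot: [0.998, 0.059, 0.005, 0.003]
contact_force: [-3.3, 2.7, 13.0]
opening: 0.268
```

```bash
python3 - <<'E'
from h import *
to(.6163,-.2993,.135,6.9);snap('wrist','wq')
f='wq';p,d,W=cloud(f);v,u=np.mgrid[:420,:560]
h=cv2.cvtColor(p,cv2.COLOR_RGB2HSV).astype(int)
# heel top on this view
z=W[...,2]; m=(abs(z-.079)<.0035)&(u>215)&(u<335)&(v>150)&(v<228)&(h[...,1]<90)
n,l,st,ce=cv2.connectedComponentsWithStats(m.astype(np.uint8)); i=1+st[1:,4].argmax(); m=l==i
print(st[i],np.median(z[m]),cv2.minAreaRect(np.float32(W[m][:,:2]*1000)))
A=np.c_[W[m][:,:2]-W[m][:,:2].mean(0),np.ones(m.sum())];print(np.linalg.lstsq(A,z[m],rcond=None)[0])
m=(h[...,0]>98)&(h[...,0]<125)&(h[...,1]>130)&(abs(z-.064)<.006); A=np.c_[W[m][:,:2]-W[m][:,:2].mean(0),np.ones(m.sum())];print('sensor plane',np.linalg.lstsq(A,z[m],rcond=None)[0])
E
```

```text
tool [ 0.6176 -0.3005  0.1348] total xyz [-0.0015 -0.0017 -0.0002] w [ 0.0023 -0.0033 -0.0007] rows>= 0.07 F [-3.3  2.7 13. ] t 15.25 op 0.268
[ 226  196   99   32 2422] 0.07929850162439918 ((615.9600219726562, -293.07232666015625), (60.15753173828125, 19.453216552734375), 6.58163595199585)
[ 0.00439504 -0.02892785  0.07922534]
sensor plane [ 0.00016093 -0.0003186   0.0636722 ]
```

View pics/wq.png

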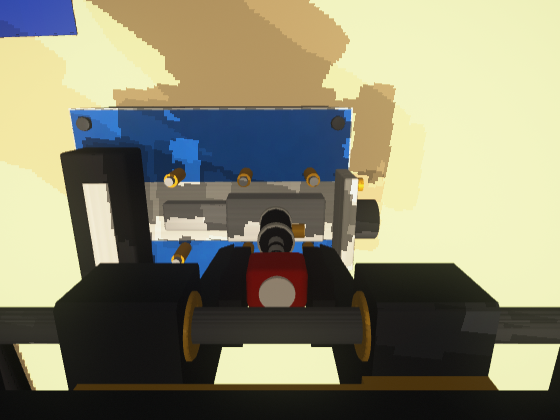

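```bash
python3 - <<'E'
from h import *
for f in('wp','wq'):
    p,d,W=cloud(f);v,u=np.mgrid[:420,:560]
    h=cv2.cvtColor(p,cv2.COLOR_RGB2HSV).astype(int);z=W[...,2]
    b=(u>222)&(u<330)&(v>180)&(v<245)
    m=(abs(z-.079)<.0035)&b&(h[...,1]<100)
    n,l,st,ce=cv2.connectedComponentsWithStats(m.astype(np.uint8)); i=1+st[1:,4].argmax(); m=l==i
    print(f,st[i],cv2.minAreaRect(np.float32(W[m][:,:2]*1000)))
    e=cv2.erode(m.astype(np.uint8),np.ones((7,7)))>0
    e&=(v>(195 if f=='wp' else 210))
    A=np.c_[W[e][:,:2]-W[e][:,:2].mean(0),np.ones(e.sum())];s,res,*_=np.linalg.lstsq(A,z[e],rcond=None);print(e.sum(),s,np.sqrt(res/e.sum()))
E
```

```text
wp [ 233  186   86   40 2422] ((616.4558715820312, -297.31707763671875), (60.072837829589844, 28.374309539794922), 6.617330551147461)
866 [1.06200145e-05 1.24816566e-02 7.91902111e-02] [0.0006524]
wq [ 226  196   99   46 3136] ((616.4974365234375, -297.73040771484375), (60.122337341308594, 28.492698669433594), 7.1053619384765625)
1020 [-0.00176716  0.0169101   0.07927728] [0.00062197]
```

apply_moves(
  series=[
    {"x": -0.0005, "y": -0.0005, "z": 0.0025, "wx": 0, "wy": 0, "wz": 0, "fingers": -1},
    {"x": 0.0, "y": 0.0, "z": 0.0025, "wx": 0, "wy": 0, "wz": 0, "fingers": -1},
    {"x": 0.0, "y": 0.0, "z": 0.0025, "wx": 0, "wy": 0, "wz": 0, "fingers": -1},
    {"x": 0.0, "y": 0.0, "z": 0.0025, "wx": 0, "wy": 0, "wz": 0, "fingers": -1},
    {"x": 0.0, "y": 0.0, "z": 0.0025, "wx": 0, "wy": 0, "wz": 0, "fingers": -1},
    {"x": 0.0, "y": 0.0, "z": 0.0025, "wx": 0, "wy": 0, "wz": 0, "fingers": -1},
  ],
)

```text
clock: 16.05
tool_pos: [0.6176, -0.3006, 0.1348]
eef_rot: [0.998, 0.059, 0.007, 0.004]
contact_force: [-4.5, 2.2, 15.2]
opening: 0.269
```

apply_moves(
  series=[
    {"x": 0.0, "y": 0.0, "z": 0.0, "wx": 0, "wy": 0, "wz": 0, "fingers": -1},
    {"x": 0.0, "y": 0.0, "z": -0.002, "wx": 0, "wy": 0, "wz": 0, "fingers": -1},
    {"x": 0.0, "y": 0.0, "z": -0.004, "wx": 0, "wy": 0, "wz": 0, "fingers": -1},
    {"x": 0.0, "y": 0.0, "z": -0.006, "wx": 0, "wy": 0, "wz": 0, "fingers": -1},
    {"x": 0.0, "y": 0.0, "z": -0.008, "wx": 0, "wy": 0, "wz": 0, "fingers": -1},
    {"x": 0.0, "y": 0.0, "z": -0.01, "wx": 0, "wy": 0, "wz": 0, "fingers": -1},
    {"x": 0.0, "y": 0.0, "z": -0.01, "wx": 0, "wy": 0, "wz": 0, "fingers": -1},
    {"x": 0.0, "y": 0.0, "z": -0.01, "wx": 0, "wy": 0, "wz": 0, "fingers": -1},
  ],
)

```text
clock: 17.05
tool_pos: [0.616, -0.3, 0.1744]
eef_rot: [0.998, 0.059, 0.005, 0.003]
contact_force: [0.3, 0.6, -2.7]
opening: 0.264
```

apply_moves(
  series=[
    {"x": 0.0, "y": 0.0, "z": -0.012, "wx": 0, "wy": 0, "wz": 0, "fingers": -1},
    {"x": 0.0, "y": 0.0, "z": -0.014, "wx": 0, "wy": 0, "wz": 0, "fingers": -1},
    {"x": 0.0, "y": 0.0, "z": -0.014, "wx": 0, "wy": 0, "wz": 0, "fingers": -1},
    {"x": 0.0, "y": 0.0, "z": -0.014, "wx": 0, "wy": 0, "wz": 0, "fingers": -1},
    {"x": 0.0, "y": 0.0, "z": -0.014, "wx": 0, "wy": 0, "wz": 0, "fingers": -1},
    {"x": 0.0, "y": 0.0, "z": -0.012, "wx": 0, "wy": 0, "wz": 0, "fingers": -1},
    {"x": 0.0, "y": 0.0, "z": -0.006, "wx": 0, "wy": 0, "wz": 0, "fingers": -1},
  ],
)

```text
clock: 17.92
tool_pos: [0.6155, -0.2997, 0.2493]
eef_rot: [0.998, 0.059, 0.006, 0.004]
contact_force: [-0.3, 0.3, -2.7]
opening: 0.267
```

```bash
python3 - <<'E'
from gm import *
snap('wrist','wl'); to(.45,-.2,.26,6)
p,d,W,X=base('wl',(170,150,335,260),[('heel',.04,.062),('heel+toe',.04,.072)])
E
```

```text
tool [ 0.6157 -0.2998  0.2498] total xyz [-0.1909 -0.1481 -0.0165] w [ 0.0027 -0.0041  0.0042] rows>= 3.1 F [ 0.3  0.3 -4.4] t 17.98 op 0.265
z hist [(np.float64(0.186), 3071), (np.float64(0.184), 2480), (np.float64(0.056), 1683), (np.float64(0.054), 1310), (np.float64(0.25), 1070), (np.float64(0.062), 990), (np.float64(0.06), 736), (np.float64(0.158), 610)]
heel 4107 tool-frame rect mm [-19.   -2.6] [96.2 28.1] 0.38 z 0.0563
heel+toe 5478 tool-frame rect mm [-19.5  -2.6] [97.4 28.1] 0.19 z 0.0567
```

apply_moves(
  series=[
    {"x": -0.02, "y": -0.015, "z": -0.003, "wx": 0.001, "wy": -0.002, "wz": 0, "fingers": -1},
    {"x": -0.035, "y": -0.02, "z": -0.003, "wx": 0.001, "wy": -0.002, "wz": 0, "fingers": -1},
    {"x": -0.045, "y": -0.025, "z": -0.003, "wx": 0, "wy": 0, "wz": 0, "fingers": -1},
    {"x": -0.045, "y": -0.025, "z": -0.003, "wx": 0, "wy": 0, "wz": 0, "fingers": -1},
    {"x": -0.045, "y": -0.035, "z": -0.003, "wx": 0, "wy": 0, "wz": 0, "fingers": -1},
    {"x": -0.02, "y": -0.045, "z": 0, "wx": 0, "wy": 0, "wz": 0, "fingers": -1},
    {"x": 0, "y": -0.05, "z": 0, "wx": 0, "wy": 0, "wz": 0, "fingers": -1},
    {"x": 0, "y": -0.05, "z": 0, "wx": 0, "wy": 0, "wz": 0, "fingers": -1},
  ],
)

```text
clock: 18.98
tool_pos: [0.4178, -0.1072, 0.26]
eef_rot: [0.998, 0.055, 0.001, 0.002]
contact_force: [0.7, -0.0, -4.0]
opening: 0.268
```

```bash
python3 - <<'E'
from gm import *
to(.46,.20,.27,6)
E
```

```text
tool [ 0.4178 -0.1072  0.26  ] total xyz [ 0.0948 -0.3758 -0.014 ] w [ 0.0014 -0.0003  0.0018] rows>= 4.96 F [ 0.7 -0.  -4. ] t 18.98 op 0.268
```

apply_moves(
  series=[
    {"x": 0.008, "y": -0.05, "z": -0.002, "wx": 0.001, "wy": 0, "wz": 0.001, "fingers": -1},
    {"x": 0.007, "y": -0.055, "z": -0.002, "wx": 0, "wy": 0, "wz": 0, "fingers": -1},
    {"x": 0.007, "y": -0.055, "z": -0.002, "wx": 0, "wy": 0, "wz": 0, "fingers": -1},
    {"x": 0.007, "y": -0.055, "z": -0.002, "wx": 0, "wy": 0, "wz": 0, "fingers": -1},
    {"x": 0.007, "y": -0.055, "z": -0.002, "wx": 0, "wy": 0, "wz": 0, "fingers": -1},
    {"x": 0.01, "y": -0.045, "z": 0, "wx": 0, "wy": 0, "wz": 0, "fingers": -1},
    {"x": 0.03, "y": -0.03, "z": 0, "wx": 0, "wy": 0, "wz": 0, "fingers": -1},
    {"x": 0.02, "y": -0.015, "z": 0, "wx": 0, "wy": 0, "wz": 0, "fingers": -1},
  ],
)

```text
clock: 19.98
tool_pos: [0.4635, 0.2003, 0.2699]
eef_rot: [0.998, 0.056, 0.003, -0.0]
contact_force: [0.6, 0.5, -2.5]
opening: 0.267
```

```bash
python3 - <<'E'
from gm import *
snap('wrist','wc2'); to(.569,.2775,.22,6)
E
```

```text
tool [0.4655 0.2024 0.27  ] total xyz [ 0.1386 -0.0786  0.064 ] w [-0.0009 -0.0028  0.0025] rows>= 2.2 F [ 2.6  3.  -3.7] t 20.02 op 0.267
```

```bash
cat > pk2.py <<'E'
from gm import *
def pocket(f):
    p,d,W=cloud(f); h=cv2.cvtColor(p,cv2.COLOR_RGB2HSV).astype(int); v,u=np.mgrid[:420,:560]
    near=(np.hypot(W[...,0]-.55,W[...,1]-.278)<.09)
    y=near&(h[...,0]>18)&(h[...,0]<35)&(h[...,1]>170)&(h[...,2]>110)&(abs(W[...,2]-.06)<.006)
    n,l,st,ce=cv2.connectedComponentsWithStats(y.astype(np.uint8)); i=1+st[1:,4].argmax(); print('yellow',st[i],[s.tolist() for s in st[1:] if s[4]>40])
    m=l==i; uv=np.argwhere(m)[:,::-1]; G=ray(f,uv,.06)[:,:2]*1000; r=cv2.minAreaRect(np.float32(G)); print('floor rect',r)
    # hole: fill
    c,_=cv2.findContours(m.astype(np.uint8),cv2.RETR_CCOMP,cv2.CHAIN_APPROX_NONE)
    for k in c:
        if len(k)>30: a=ray(f,k[:,0],.06)[:,:2]*1000; print(len(k),'contour rect',cv2.minAreaRect(np.float32(a)))
    # edges in frame yaw 6deg
    th=np.radians(6); ax=np.array([np.cos(th),np.sin(th)]); ay=np.array([-ax[1],ax[0]]); o=np.array([569,277.5])
    q=np.c_[(G-o)@ax,(G-o)@ay]
    for a,b in((-68,-50),(-50,-34),(-26,-13),(-9,9),(14,28)):
        s=q[(q[:,0]>a)&(q[:,0]<b)]; 
        if len(s)>5: print(a,b,'y range',np.percentile(s[:,1],[1,99]).round(1))
    s=q[abs(q[:,1])<8]; print('x range',s[:,0].min(),s[:,0].max(), 'near-well rows', [ (round(g,1)) for g in np.percentile(q[(abs(q[:,1])<6)&(q[:,0]>-25)&(q[:,0]<0),0],[98])],[round(g,1) for g in np.percentile(q[(abs(q[:,1])<6)&(q[:,0]<28)&(q[:,0]>0),0],[2])])
    print('foam z',np.median(W[near&(abs(W[...,2]-.076)<.004)][:,2]),'floor z',np.median(W[m][:,2]))
if __name__=='__main__': pocket(sys.argv[1])
E
python3 pk2.py wc2; python3 -c "
from gm import *
base('wc2',(170,150,335,260),[('heel',.045,.0625),('heel+toe',.045,.072)])"
```

```text
yellow [ 320   95  105   33 2405] [[320, 95, 105, 33, 2405]]
floor rect ((550.1918334960938, 275.7002258300781), (101.24275970458984, 30.56003189086914), 6.395452976226807)
263 contour rect ((550.1918334960938, 275.7002258300781), (101.24275970458984, 30.56003189086914), 6.395452976226807)
89 contour rect ((568.9470825195312, 277.8800048828125), (23.576091766357422, 22.913497924804688), 6.399137496948242)
-68 -50 y range [-9.6 10.5]
-50 -34 y range [-10.4  10.6]
-26 -13 y range [-15.1  15.4]
-9 9 y range [-15.   15.6]
14 28 y range [-14.8  15.7]
x range -69.46160597589265 31.69816377997626 near-well rows [np.float64(-11.0)] [np.float64(11.1)]
foam z 0.0752005571727708 floor z 0.059156477326204826
z hist [(np.float64(0.27), 4720), (np.float64(0.268), 2240), (np.float64(0.054), 2103), (np.float64(0.06), 1265), (np.float64(0.056), 895), (np.float64(0.272), 448), (np.float64(0.062), 441), (np.float64(0.19), 398)]
heel 4846 tool-frame rect mm [-21.2  -0.6] [96.7 27.9] 0.28 z 0.0561
heel+toe 5381 tool-frame rect mm [-21.4  -0.5] [97.1 27.9] 0.24 z 0.0563
```

```bash
python3 - <<'E'
from gm import *
to(.5693,.2753,.22,6.4)
E
```

```text
tool [0.4655 0.2024 0.27  ] total xyz [ 0.1386 -0.0758  0.064 ] w [-0.0009 -0.0028  0.0003] rows>= 2.18 F [ 2.6  3.  -3.7] t 20.02 op 0.267
```

apply_moves(
  series=[
    {"x": 0.03, "y": -0.018, "z": 0, "wx": -0.001, "wy": -0.003, "wz": 0, "fingers": -1},
    {"x": 0.045, "y": -0.022, "z": 0, "wx": 0, "wy": 0, "wz": 0, "fingers": -1},
    {"x": 0.04, "y": -0.022, "z": 0.02, "wx": 0, "wy": 0, "wz": 0, "fingers": -1},
    {"x": 0.02, "y": -0.014, "z": 0.02, "wx": 0, "wy": 0, "wz": 0, "fingers": -1},
    {"x": 0, "y": 0, "z": 0.02, "wx": 0, "wy": 0, "wz": 0, "fingers": -1},
    {"x": 0, "y": 0, "z": 0, "wx": 0, "wy": 0, "wz": 0, "fingers": -1},
  ],
)

```text
clock: 20.78
tool_pos: [0.5659, 0.2732, 0.219]
eef_rot: [0.998, 0.056, -0.003, 0.002]
contact_force: [-0.7, -0.3, -4.0]
opening: 0.262
```

```bash
python3 - <<'E'
from gm import *
to(.5693,.2753,.20,6.4)
E
```

```text
tool [0.5659 0.2732 0.219 ] total xyz [ 0.0047 -0.0022  0.0237] w [ 0.0013  0.0019 -0.0002] rows>= 0.31 F [-0.7 -0.3 -4. ] t 20.77 op 0.262
```

apply_moves(
  series=[
    {"x": 0.005, "y": -0.002, "z": 0, "wx": 0.0015, "wy": 0.002, "wz": 0, "fingers": -1},
    {"x": 0, "y": 0, "z": 0, "wx": 0, "wy": 0, "wz": 0, "fingers": -1},
    {"x": 0, "y": 0, "z": 0, "wx": 0, "wy": 0, "wz": 0, "fingers": -1},
  ],
)

```text
clock: 21.15
tool_pos: [0.5695, 0.2739, 0.2209]
eef_rot: [0.998, 0.055, 0.001, -0.001]
contact_force: [1.2, 0.9, -3.6]
opening: 0.266
```

```bash
cat > al.py <<'E'
from gm import *
def al(f,zl=None):
    s=get_state(); snap('wrist',f); to(.5693,.2753,.20,6.4)
    p,d,W=cloud(f); Rt=R.from_quat(s['eef_rot']).as_matrix(); X=(W-s['tool_pos'])@Rt; v,u=np.mgrid[:420,:560]
    b=(u>165)&(u<335)&(v>140)&(v<262)&(abs(X[...,1])<.03)
    hh=cv2.cvtColor(p,cv2.COLOR_RGB2HSV).astype(int)
    z=X[...,2]
    for n,lo,hi in(('heel',.051,.0592),('toe',.0595,.066),('all',.051,.066)):
        m=(b&(z>lo)&(z<hi)&(hh[...,1]<110)).astype(np.uint8); N,l,st,_=cv2.connectedComponentsWithStats(m); i=1+st[1:,4].argmax(); m=l==i
        r=cv2.minAreaRect(np.float32(W[m][:,:2]*1000)); rt=cv2.minAreaRect(np.float32(X[m][:,:2]*1000)); print(n,m.sum(),'world',np.round(r[0],1),np.round(r[1],1),round(r[2],2),'tool',np.round(rt[0],1),round(rt[2],2),'z',np.median(z[m]).round(4),np.median(W[m][:,2]).round(4), 'bbox',st[i][:4])
al(sys.argv[1])
E
python3 al.py wa1; python3 pk2.py wa1
```

```text
tool [0.5695 0.2739 0.2209] total xyz [-0.0002 -0.0018  0.0261] w [-0.0003 -0.0006 -0.0006] rows>= 0.33 F [-0.7 -0.3 -3.4] t 21.2 op 0.267
heel 3182 world [568.7 276. ] [60.2 28.3] 5.82 tool [-0.6 -2.2] 0.48 z 0.0556 0.1652 bbox [227 199 100  45]
toe 1730 world [518.7 270.9] [39.4 18.1] 6.2 tool [-50.9  -2.5] 0.1 z 0.0617 0.1591 bbox [166 203  62  29]
all 5195 world [548.9 274.1] [100.   28.4] 5.82 tool [-20.6  -2.4] 0.48 z 0.0563 0.1646 bbox [166 195 161  49]
yellow [ 198  168  115   27 2161] [[198, 168, 115, 27, 2161]]
floor rect ((549.5004272460938, 277.00439453125), (102.5085678100586, 23.807973861694336), 6.2886061668396)
319 contour rect ((549.5004272460938, 277.00439453125), (102.5085678100586, 23.807973861694336), 6.2886061668396)
-68 -50 y range [-9.6  7.9]
-50 -34 y range [-9.6  7.9]
-26 -13 y range [-10.4  13.5]
-9 9 y range [11.7 13.6]
14 28 y range [-10.2  12.8]
x range -70.68956971356452 31.817647446862747 near-well rows [np.float64(-10.5)] [np.float64(12.0)]
foam z 0.07520900470144254 floor z 0.059165392225647095
```

```bash
python3 - <<'E'
from gm import *
to(.57,.2755,.158,6.7)
E
```

```text
tool [0.5695 0.2739 0.2209] total xyz [ 0.0006 -0.0019  0.0786] w [-0.0003 -0.0006 -0.0022] rows>= 1.01 F [-0.7 -0.3 -3.4] t 21.2 op 0.267
```

apply_moves(
  series=[
    {"x": 0.001, "y": -0.002, "z": 0.015, "wx": 0, "wy": -0.0005, "wz": -0.002, "fingers": -1},
    {"x": 0, "y": 0, "z": 0.02, "wx": 0, "wy": 0, "wz": 0, "fingers": -1},
    {"x": 0, "y": 0, "z": 0.02, "wx": 0, "wy": 0, "wz": 0, "fingers": -1},
    {"x": 0, "y": 0, "z": 0.015, "wx": 0, "wy": 0, "wz": 0, "fingers": -1},
    {"x": 0, "y": 0, "z": 0.005, "wx": 0, "wy": 0, "wz": 0, "fingers": -1},
    {"x": 0, "y": 0, "z": 0, "wx": 0, "wy": 0, "wz": 0, "fingers": -1},
    {"x": 0, "y": 0, "z": 0, "wx": 0, "wy": 0, "wz": 0, "fingers": -1},
  ],
)

```text
clock: 22.08
tool_pos: [0.5697, 0.2757, 0.1557]
eef_rot: [0.998, 0.058, -0.001, -0.0]
contact_force: [-0.1, -0.1, -2.6]
opening: 0.268
```

```bash
python3 - <<'E'
from gm import *
to(.57,.2755,.158,6.7)
E
```

```text
tool [0.5697 0.2757 0.1557] total xyz [ 0.0003  0.0002 -0.0028] w [-0.0001  0.0004  0.    ] rows>= 0.04 F [-0.1 -0.1 -2.6] t 22.07 op 0.268
```

Well aligned, so I descend slowly and watch the force.

apply_moves(
  series=[
    {"x": 0, "y": 0, "z": 0.006, "wx": 0, "wy": 0, "wz": 0, "fingers": -1},
    {"x": 0, "y": 0, "z": 0.005, "wx": 0, "wy": 0, "wz": 0, "fingers": -1},
    {"x": 0, "y": 0, "z": 0.004, "wx": 0, "wy": 0, "wz": 0, "fingers": -1},
  ],
)

```text
clock: 22.45
tool_pos: [0.5706, 0.2761, 0.1443]
eef_rot: [0.998, 0.058, 0.001, -0.001]
contact_force: [-0.3, -0.4, -2.9]
opening: 0.264
```

```bash
python3 - <<'E'
from gm import *
to(.57,.2755,.131,6.7)
E
```

```text
tool [0.5706 0.2761 0.1443] total xyz [-0.0008  0.0007  0.0166] w [-0.0005 -0.0004 -0.    ] rows>= 0.21 F [-0.3 -0.4 -2.9] t 22.45 op 0.264
```

apply_moves(
  series=[
    {"x": -0.001, "y": 0.0007, "z": 0.004, "wx": 0, "wy": 0, "wz": 0, "fingers": -1},
    {"x": 0, "y": 0, "z": 0.003, "wx": 0, "wy": 0, "wz": 0, "fingers": -1},
    {"x": 0, "y": 0, "z": 0.002, "wx": 0, "wy": 0, "wz": 0, "fingers": -1},
  ],
)

```text
clock: 22.82
tool_pos: [0.5697, 0.2753, 0.1364]
eef_rot: [0.998, 0.058, 0.0, -0.001]
contact_force: [-0.9, 0.3, -3.5]
opening: 0.268
```

```bash
python3 - <<'E'
from gm import *
to(.57,.2755,.131,6.7)
E
```

```text
tool [0.5697 0.2753 0.1364] total xyz [ 0.0004 -0.0002  0.0067] w [-0.0004 -0.0003 -0.    ] rows>= 0.09 F [-0.9  0.3 -3.5] t 22.82 op 0.268
```

apply_moves(
  series=[
    {"x": 0, "y": 0, "z": 0.002, "wx": 0, "wy": 0, "wz": 0, "fingers": -1},
    {"x": 0, "y": 0, "z": 0.0015, "wx": 0, "wy": 0, "wz": 0, "fingers": -1},
  ],
)

```text
clock: 23.08
tool_pos: [0.5697, 0.2754, 0.1334]
eef_rot: [0.998, 0.058, 0.001, -0.001]
contact_force: [-0.4, -0.4, -3.4]
opening: 0.268
```

apply_moves(
  series=[
    {"x": 0, "y": 0, "z": 0.0015, "wx": 0, "wy": 0, "wz": 0, "fingers": -1},
    {"x": 0, "y": 0, "z": 0.001, "wx": 0, "wy": 0, "wz": 0, "fingers": -1},
  ],
)

```text
clock: 23.32
tool_pos: [0.5698, 0.2754, 0.1313]
eef_rot: [0.998, 0.058, 0.001, -0.001]
contact_force: [-0.2, 0.2, -2.8]
opening: 0.264
```

apply_moves(
  series=[
    {"x": 0, "y": 0, "z": 0.001, "wx": 0, "wy": 0, "wz": 0, "fingers": -1},
    {"x": 0, "y": 0, "z": 0.0, "wx": 0, "wy": 0, "wz": 0, "fingers": -1},
  ],
)

```text
clock: 23.58
tool_pos: [0.5699, 0.2756, 0.1308]
eef_rot: [0.998, 0.058, 0.001, -0.001]
contact_force: [0.1, -0.6, -4.3]
opening: 0.27
```

```bash
python3 al.py wa2
```

```text
tool [0.5699 0.2756 0.1308] total xyz [-0.0007  0.0001 -0.0865] w [-0.0005 -0.0005  0.0016] rows>= 1.11 F [ 0.1  0.4 -2.3] t 23.62 op 0.264
heel 4885 world [549.4 270.8] [102.5  38.2] 12.17 tool [-21.    2.5] 84.52 z 0.0557 0.0751 bbox [166 199 160  63]
toe 1926 world [519.9 270.9] [24.6 41. ] 89.71 tool [-50.3  -1.1] 7.01 z 0.0616 0.0691 bbox [166 203  63  40]
all 11215 world [551.7 276.6] [107.1  54.2] 6.98 tool [-18.1  -3.1] 89.71 z 0.056 0.0748 bbox [166 177 169  85]
```

apply_moves(
  series=[
    {"x": 0, "y": 0, "z": 0.0012, "wx": 0, "wy": 0, "wz": 0, "fingers": -1},
    {"x": 0, "y": 0, "z": 0.0005, "wx": 0, "wy": 0, "wz": 0, "fingers": -1},
  ],
)

```text
clock: 23.88
tool_pos: [0.57, 0.2759, 0.1306]
eef_rot: [0.998, 0.058, 0.001, -0.001]
contact_force: [-1.4, -0.7, 1.3]
opening: 0.268
```

The force now shows the floor carrying the weight at the expected height (0.1306 against 0.1308 m). Releasing.

apply_moves(
  series=[
    {"x": 0, "y": 0, "z": 0, "wx": 0, "wy": 0, "wz": 0, "fingers": -0.3},
    {"x": 0, "y": 0, "z": 0, "wx": 0, "wy": 0, "wz": 0, "fingers": 0},
    {"x": 0, "y": 0, "z": 0, "wx": 0, "wy": 0, "wz": 0, "fingers": 0.2},
    {"x": 0, "y": 0, "z": 0, "wx": 0, "wy": 0, "wz": 0, "fingers": 0.2},
    {"x": 0, "y": 0, "z": -0.03, "wx": 0, "wy": 0, "wz": 0, "fingers": 0.2},
    {"x": 0, "y": 0, "z": -0.05, "wx": 0, "wy": 0, "wz": 0, "fingers": 0.2},
    {"x": 0, "y": 0, "z": -0.05, "wx": 0, "wy": 0, "wz": 0, "fingers": 0.2},
    {"x": 0, "y": 0, "z": -0.03, "wx": 0, "wy": 0, "wz": 0, "fingers": 0.2},
  ],
)

```text
clock: 24.88
tool_pos: [0.5695, 0.2751, 0.2598]
eef_rot: [0.998, 0.058, -0.0, -0.0]
contact_force: [0.1, 0.2, 0.1]
opening: 0.604
```

apply_moves(
  series=[
    {"x": -0.03, "y": 0.02, "z": 0, "wx": 0, "wy": 0, "wz": 0, "fingers": 0.2},
    {"x": -0.04, "y": 0.03, "z": 0, "wx": 0, "wy": 0, "wz": 0, "fingers": 0.2},
    {"x": 0, "y": 0, "z": 0, "wx": 0, "wy": 0, "wz": 0, "fingers": 0.2},
    {"x": 0, "y": 0, "z": 0, "wx": 0, "wy": 0, "wz": 0, "fingers": 0.2},
  ],
)

```text
clock: 25.38
tool_pos: [0.5193, 0.2291, 0.2624]
eef_rot: [0.998, 0.058, 0.003, -0.002]
contact_force: [0.2, -0.3, -0.3]
opening: 0.602
```

```bash
python3 - <<'E'
from h import *
snap('wrist','wf'); snap('top','tf'); to(.5,.25,.25,6)
p,d,W=cloud('wf'); h=cv2.cvtColor(p,cv2.COLOR_RGB2HSV).astype(int)
th=np.radians(6.4); ax=np.array([np.cos(th),np.sin(th)]); ay=np.array([-ax[1],ax[0]]); q=(W[...,:2]-[.569,.2778]); qx=q@ax; qy=q@ay; z=W[...,2]
red=((h[...,0]<8)|(h[...,0]>172))&(h[...,1]>150)&(np.hypot(qx,qy)<.06)
print('red',red.sum(),'knob z pct',np.percentile(z[red],[1,50,99]).round(4), 'xy',W[red].mean(0).round(4))
t=red&(z>np.percentile(z[red],95)-.004); print('knob top-ish',W[t].mean(0).round(4),qx[t].mean(),qy[t].mean())
for n,a,b in(('heel+',.016,.028),('heel-',-.028,-.013),('toe',-.068,-.034)):
    m=(qx>a)&(qx<b)&(abs(qy)<.007); print(n,m.sum(),np.percentile(z[m],[10,50,90]).round(4),np.median(h[m],0))
m=(qx>-.068)&(qx<.028)&(abs(qy-.04)<.006); print('foam?',np.median(z[m]).round(4))
g=(h[...,1]<60)&(h[...,2]>120)&(qx>-.075)&(qx<.035)&(abs(qy)<.02)&(z>.062)&(z<.08)
print('grey rect',g.sum(),cv2.minAreaRect(np.float32(np.c_[qx[g],qy[g]]*1000)))
y=(h[...,0]>20)&(h[...,0]<35)&(h[...,1]>170)&(h[...,2]>110)&(qx>-.08)&(qx<.04)&(abs(qy)<.022); print('yellow left',y.sum())
E
```

```text
tool [0.5193 0.229  0.2621] total xyz [-0.021  -0.0288  0.0151] w [-0.0011 -0.002   0.004 ] rows>= 0.5 F [ 0.2  0.5 -0.2] t 25.48 op 0.601
red 560 knob z pct [0.1132 0.1558 0.1576] xy [0.5666 0.2782 0.1537]
knob top-ish [0.5677 0.2784 0.156 ] -0.0012351101806907653 0.0007177223562385078
heel+ 41 [0.0745 0.0754 0.0758] [ 19.  43. 141.]
heel- 239 [0.0744 0.0752 0.0761] [ 19.  42. 143.]
toe 523 [0.0683 0.0693 0.0701] [ 19.  42. 146.]
foam? 0.0758
grey rect 1796 ((-22.766151428222656, -3.978496551513672), (104.22917175292969, 31.908449172973633), 0.35258784890174866)
yellow left 39
```

```bash
python3 - <<'E'
from h import *
a,b=load('top0')[0].astype(int),load('tf')[0].astype(int)
for n,(x0,y0,x1,y1) in dict(flask=(250,160,290,212),mug=(215,275,275,315),mouse=(303,275,343,323),driver=(297,105,317,185)).items(): print(n,np.abs(a-b)[y0:y1,x0:x1].mean().round(1))
print(finish_job())
E
```

```text
flask 11.3
mug 13.1
mouse 15.6
driver 16.2
the job is handed in; nothing more can be done
None
```

I measured the bore and pressed the gauge home in its foam cut-out with the rod still set. The job is handed in after about 25 s of the 69 s allowed. It reports no verdict, so what follows is from my own measurements.

- **On the land:** The gauge stood flat about 1.3 mm from the measured bore centre, against a limit of 4 mm. Its apparent tilt was at most 0.017 rad.
- **Bottoming the rod:** The rod was driven down until it hit the bottom, with a peak wrist reading of 21 N. I then held it there for about 2 s at 6–15 N. The depth reads about 42 mm.
- **In the foam:** After release, the heel top was level with the foam at 76 mm and the toe top at 70 mm, so the base is fully home and level. The knob was within 1.5 mm of its place.
- **Rod setting:** The knob's height still gives a rod setting of about 42 mm. The distance from the tool to the heel top stayed within about 1 mm throughout the carry, so the rod did not slip.
- **Gripper:** The fingers were clear, with no contact force.

Two checks were weak:
- **Last outline fit of the seated base:** It was clipped and polluted by its surroundings, measuring 104 x 32 mm instead of 100 x 28 mm, so I relied on the heights and the knob position.
- **Before/after comparison of the flask, mug, mouse and screwdriver:** It showed differences of 11–16 grey levels everywhere. That fits a change in lighting or shadow, but does not prove they stayed put. No unexpected contact force showed while passing them.

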